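Nest the upturned saucepan lids and their knob

ROBOT

A 6-joint arm with a two-finger parallel gripper is mounted at the origin on the work surface. World frame = base frame: x ahead of the robot, y to its left, z up, the work surface at z = 0. Lengths are in m, angles in rad, forces in N, time in s.
With the tool pointing down it reaches from about 0.375 to 0.825 m from the base axis. Payload 5.5 kg.
Tool frame: the origin (TCP) lies between the finger pads; the fingertips stand 22 mm ahead of it and the grasp point (between the pads) lies 3 mm ahead of it; z points along the fingers, y is the line along which they close (so a half turn about z gives the same grasp; the last joint's range is limited). The gripper opens to 85 mm and grips with 20 to 120 N. Pads are 22 mm wide; open, the fingers measure 114 mm over their backs; the gripper's body (76 mm by 85 mm) begins 54 mm behind the grasp point. The pads swing forward as they close: fully open they stand 13 mm farther back than shut.
Start: joints at [1.303, 0.314, -0.047, 1.21, 0, 1.571], TCP at [0.159, 0.579, 0.23] pointing down, gripper open.
Joint ranges: [-2.67, 2.67], [-0.69, 1.73], [-1.03, 1.25], [-2.08, 2.16], [-1.42, 1.45], [-3.14, 3.14]. Speed limits (rad/s): [2.39, 2.39, 3.01, 3.14, 3.14, 3.14].

INTERFACE

Orientations are given as a unit quaternion [x, y, z, w].
In Python, from plant import manip gives the robot as it stands.
- The arm moves only by the tool move_arm, never from a script. Its arguments are lists of equal length, an entry for each row: "linear": the shift along the tool's x, y, z in cm, a list of three; "yaw": the turn about the tool's z in rad; "jaw": the finger opening in cm, from 0 to 8.54. A call has exactly 8 rows; each row is the pose to reach, as a shift and turn from the pose commanded when the call began, along the tool's axes at that moment; what a row does not reach only later rows make up. A row lasts 1/12 s, in which the tool goes at most 41.7 mm and 7.16 degrees, less where a joint would pass 70% of its speed; a pose out of reach is approached as far as the arm can. A call with a gripper value outside its range is refused whole. The fingers move at their own pace and stop on an object; "squeeze" is the grip in N (left out, the last holds). Time passes only in rows, so rows that repeat a pose let the fingers close, or fill a call up. It gives the time, the measured TCP pose, the force, the opening and the grip force at its end, in the units of the state.
- manip.sense(): the state, without advancing time (a new reading comes with each control period).
- manip.get_image(name): name is "side" or "top" or "wrist"; returns the picture (420x560x3 uint8, red, green, blue); there is no depth.
- manip.calibration(name): a dict with "fx", "fy", "cx", "cy" (pixels), "rvec" (rotation vector, rad) and "tvec" (3), from world to camera coordinates, as OpenCV has them; the wrist camera has in their place "T_tool_cam" (4x4, takes a point from camera to tool coordinates, whose origin is the TCP and whose axes are the flange's). Camera axes: x right, y down, z forward; pixel columns grow to the right and rows downward; lengths in m; the calibration is good to about 2 mm. A picture is of the moment at which its call begins: read the wrist's pose just before it. calibration takes no time and is no camera call.
- manip.sign_off(): hands the job in; it is judged then, once.
The state is a dict: "time": time; "q": joint angles; "qvel": joint speeds; "effort": joint torques, N m; "tool_pos": TCP position; "tool_rot": TCP orientation; "ft_force": force on the tool from outside, world axes, zero at the start; "torque": the same for the moment, N m; "gripper_width": finger opening in m; "finger_force": force on a finger pad.
Only numpy, scipy, OpenCV 4.12 (cv2) and the standard library are available. Lean on these libraries where they do the work, as an engineer would, in place of code of your own. Each camera call takes 0.05 s, during which the arm holds its last target. There are 200 camera calls.

TASK

Pack the washed saucepan lids away as a nest on the round cork trivet, all left hollow side up as they lie: first the large blue-rimmed lid centred on the trivet, then the medium yellow-rimmed lid centred inside it, then the small red-rimmed lid centred inside that, and last the loose black knob standing upright in the middle of the small lid. Set each one down gently and level and let go of it before fetching the next, and leave the spice jar, salt pot and timer where they stand.

Things in the scene. Friction and masses are not known exactly. Their poses are not given: they have to be found in the camera images.
- lid_large: Steel domed lid lying inverted (hollow up) on its flat crown, blue silicone rim; largest of 3. Origin: centre of the underside. Pinch the rim from above, one finger inside. Rim: outside dia. 176 mm, 9 thick radially, 12 high, top 34 above the origin. Crown 120 across; wall and floor 4 thick (inner floor 4 above origin). 220 g +-30%.
- lid_medium: Steel domed lid lying inverted (hollow up) on its flat crown, yellow silicone rim; middle of 3. Origin: centre of the underside. Pinch the rim from above, one finger inside. Rim: outside dia. 142 mm, 9 thick radially, 12 high, top 46 above the origin. Crown 98 across; wall and floor 4 thick (inner floor 4 above origin). 170 g +-30%. Nested rim: 16 above large's.
- lid_small: Steel domed lid lying inverted (hollow up) on its flat crown, red silicone rim; smallest of 3. Origin: centre of the underside. Pinch the rim from above, one finger inside. Rim: outside dia. 108 mm, 9 thick radially, 12 high, top 52 above the origin. Crown 76 across; wall and floor 4 thick (inner floor 4 above origin). 120 g +-30%. Nested rim: 10 above medium's.
- knob: Black plastic lid knob, taken off its lid, standing upright: 48 mm high, foot flange 36 mm across, waist 18 mm, head 28 mm across (straight-sided from 28 to 44 mm above the foot, the place to grip). Origin: centre of its underside, z up; round, yaw means nothing. About 50 g.
- trivet: Round cork trivet, light brown disc, 150 mm across, 12 mm thick, fixed to the table. Origin: centre of its underside, on the table; the top is 12 mm above.
- spice_jar: Bystander: amber glass jar with a green cap, 40 mm across, 68 mm high. Origin: centre of its underside.
- salt_box: Bystander: white ceramic salt pot with a dark wooden lid, 50 mm across, 52 mm high. Origin: centre of its underside.
- egg_timer: Bystander: white kitchen timer with an orange band, 49 mm across, 48 mm high, tapering at the top. Origin: centre of its underside.
Mind the look-alikes: they are no part of the job. Several things look just like the trivet: the one meant starts farthest from the robot's base.

How it is judged:
By the outcome, as a careful person would: the job done as asked, in the order asked, and still so for the second after the job is handed in, with the robot touching nothing.
It also fails if it takes over 128 s, if anything falls off the work surface, if the arm or the gripper's body presses on something with over 40 N, if the wrist force passes 120 N, or if a joint passes its speed limit or range.

## Working session

There is one attempt and no reset: what is moved stays moved. The work goes in short steps, Python scripts to look and compute and a tool call to move; the robot and the scene stay as the last step left them, time stands still between calls to the robot, and variables do not carry over. Pictures are saved under pics/ and viewed, at most 14 in all, crops included, and the job is handed in when it is done.

Besides the shell and the picture viewer there is one more tool, called after "Emit:" as a command line: name --pt "numbers of a row" for each row, then --argument value for the rest. move_arm: Moves the arm, as the interface text tells. Its arguments: {"type":"object","properties":{"linear":{"type":"array","items":{"type":"array","items":{"type":"number"}}},"yaw":{"type":"array","items":{"type":"number"}},"jaw":{"type":"array","items":{"type":"number"}},"squeeze":{"type":"number"}},"required":["linear","yaw","jaw"]}

```bash
mkdir -p pics; ls; python3 - <<'E'
from plant import manip
import cv2
s=manip.sense(); print({k:(v if not hasattr(v,'__len__') else [round(float(x),4) for x in v]) for k,v in s.items()})
for n in ("top","side","wrist"):
    c=manip.calibration(n); print(n,c)
    if n!="wrist": cv2.imwrite(f"pics/{n}0.png",manip.get_image(n)[:,:,::-1])
E
```

```text
pics
{'time': 0.0, 'q': [1.303, 0.3142, -0.0481, 1.2102, 0.0, 1.5708], 'qvel': [0.0011, -0.0013, 0.0005, 0.0006, -0.001, 0.0006], 'effort': [0.0004, -53.9587, 33.9756, 0.019, 0.0002, 0.0], 'tool_pos': [0.1586, 0.578, 0.2291], 'tool_rot': [0.1335, 0.991, -0.0008, -0.0001], 'ft_force': [-0.1405, -0.751, -0.0952], 'torque': [0.0421, 0.0629, 0.0419], 'finger_force': 0.0, 'gripper_width': 0.08538451182289458}
top {'fx': 531.1208973191341, 'fy': 531.1208973191341, 'cx': 275.7203997043108, 'cy': 206.3896423704522, 'rvec': array([ 2.13713704, -2.19668041,  0.06983616]), 'tvec': array([0.03408012, 0.44292192, 1.50626046])}
side {'fx': 404.8451449591436, 'fy': 404.8451449591436, 'cx': 273.7559590087171, 'cy': 211.86522859197652, 'rvec': array([ 2.37706205, -0.17282855,  0.06227396]), 'tvec': array([-0.44426405,  0.08273289,  0.92540155])}
wrist {'fx': 330.51966111555737, 'fy': 330.51966111555737, 'cx': 282.5404519242712, 'cy': 212.21604658522116, 'T_tool_cam': array([[ 8.83540103e-05, -9.54219303e-01, -2.99107865e-01,
         7.78451361e-02],
       [ 9.99999996e-01,  8.60929572e-05,  2.07364937e-05,
        -4.80918645e-04],
       [ 5.96391801e-06, -2.99107866e-01,  9.54219306e-01,
        -1.44074140e-01],
       [ 0.00000000e+00,  0.00000000e+00,  0.00000000e+00,
         1.00000000e+00]])}
```

View pics/top0.png

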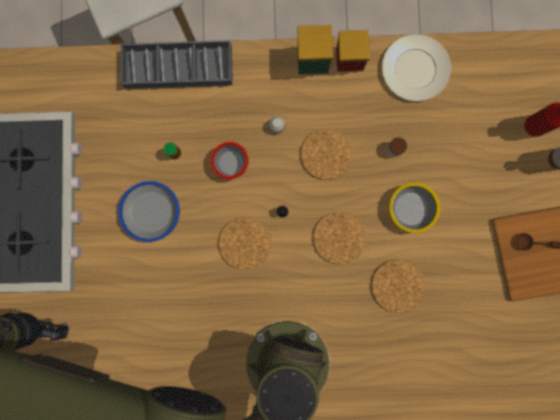

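View pics/side0.png

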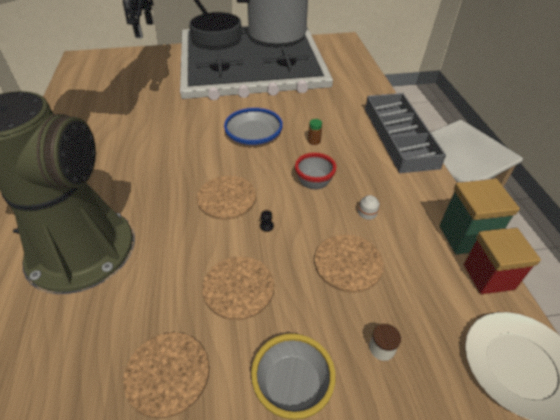

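The top view shows the blue lid at (149,211), red (229,160), yellow (414,208) and the knob at (282,211). Four cork discs are visible, and the farthest from the base is at (326,155). The bystanders are at (171,150), (277,125) and (398,147).

```bash
cat > h.py <<'E'
import numpy as np, cv2
from scipy.spatial.transform import Rotation as R
from plant import manip
def cam(name,s=None):
    c=manip.calibration(name); K=np.array([[c['fx'],0,c['cx']],[0,c['fy'],c['cy']],[0,0,1]])
    if name!='wrist':
        Rm=R.from_rotvec(c['rvec']).as_matrix(); return K,Rm.T,-Rm.T@c['tvec']
    T=c['T_tool_cam']; Rt=R.from_quat(s['tool_rot']).as_matrix()
    return K,Rt@T[:3,:3],Rt@T[:3,3]+s['tool_pos']
def ray(px,z,name,s=None):
    K,Rm,o=cam(name,s); px=np.atleast_2d(px).astype(float)
    d=np.c_[px,np.ones(len(px))]@np.linalg.inv(K).T@Rm.T
    return o+d*((z-o[2])/d[:,2])[:,None]
def mask(im,kind):
    h=cv2.cvtColor(im,cv2.COLOR_RGB2HSV); H,S,V=[h[...,i] for i in range(3)]
    if kind=='blue': m=(H>100)&(H<130)&(S>130)&(V>60)
    if kind=='yellow': m=(H>20)&(H<34)&(S>170)&(V>90)
    if kind=='red': m=((H<6)|(H>172))&(S>170)&(V>80)
    if kind=='black': m=(V<50)
    return (m*255).astype(np.uint8)
def circ(p):
    # least squares circle through xy points, with trimming
    p=p[:,:2]
    for _ in range(4):
        A=np.c_[2*p,np.ones(len(p))]; x=np.linalg.lstsq(A,(p**2).sum(1),rcond=None)[0]
        r=np.sqrt(x[2]+x[0]**2+x[1]**2); e=abs(np.hypot(*(p-x[:2]).T)-r)
        if e.max()<.0025: break
        p=p[e<max(.002,2*e.std())]
    return x[:2],r,len(p)
E
python3 - <<'E'
from h import *
im=cv2.imread('pics/top0.png')[:,:,::-1].copy()
K,Rm,o=cam('top'); print('top cam',o)
for k,z,box in(('blue',.034,(110,170,190,250)),('yellow',.046,(380,175,450,240)),('red',.052,(200,135,260,190)),('black',.048,(265,195,300,225))):
    x0,y0,x1,y1=box; m=np.zeros(im.shape[:2],np.uint8); m[y0:y1,x0:x1]=mask(im,k)[y0:y1,x0:x1]
    c=max(cv2.findContours(m,cv2.RETR_EXTERNAL,cv2.CHAIN_APPROX_NONE)[0],key=cv2.contourArea)[:,0]
    print(k,circ(ray(c,z,'top')))
h=cv2.cvtColor(im,cv2.COLOR_RGB2HSV)
for cx,cy in((326,155),(339,238),(245,243),(397,286)):
    g=cv2.GaussianBlur(im,(3,3),0); 
    H=cv2.HoughCircles(g[cy-40:cy+40,cx-40:cx+40,0] if 0 else cv2.GaussianBlur(h[cy-40:cy+40,cx-40:cx+40,1],(5,5),0),cv2.HOUGH_GRADIENT,1,50,param1=80,param2=10,minRadius=22,maxRadius=30)
    if H is not None:
        q=H[0,0,:2]+[cx-40,cy-40]; w=ray(q,.012,'top')[0]; print('triv',q,H[0,0,2],w,np.hypot(*w[:2]))
    else: print('none',ray((cx,cy),.012,'top'))
for n,p,z in(('jar',(171,150),.068),('timer',(277,125),.048),('salt',(398,147),.052)): print(n,ray(p,z,'top')[0])
E
```

```text
top cam [ 0.31225786 -0.00915732  1.53901691]
blue (array([0.43981971, 0.38601145]), np.float64(0.08429805476509976), 162)
yellow (array([ 0.42780287, -0.36588011]), np.float64(0.07075184934801895), 143)
red (array([0.5765889 , 0.15020424]), np.float64(0.050980620851977305), 103)
black (array([0.42700956, 0.00487398]), np.float64(0.012543144805181303), 26)
none [[ 0.58992016 -0.12792525  0.012     ]]
none [[ 0.34833801 -0.15674871  0.012     ]]
none [[0.34130165 0.1131     0.012     ]]
none [[ 0.20808494 -0.31574327  0.012     ]]
jar [0.60737457 0.31183532 0.068     ]
timer [0.67431756 0.01147786 0.048     ]
salt [ 0.59926647 -0.32838479  0.052     ]
```

```bash
cat >> h.py <<'E'
def plan(p,u=None):
    """shift (cm, tool axes) and yaw from here to TCP p with tool y along u (xy)"""
    s=manip.sense(); Rt=R.from_quat(s['tool_rot']).as_matrix()
    d=Rt.T@(np.array(p)-s['tool_pos'])*100; yaw=0
    if u is not None:
        u=np.r_[u,0]/np.linalg.norm(u); v=Rt.T@u; yaw=np.arctan2(-v[0],v[1])
    z=Rt[:,2]; print('t',round(s['time'],2),'pos',np.round(s['tool_pos'],4),'shift',np.round(d,2),'yaw',round(float(yaw),3),'tilt',np.round(z[:2],4),'w',round(s['gripper_width'],4),'F',np.round(s['ft_force'],1))
def near(c,r): 
    c=np.array(c); u=c/np.linalg.norm(c); return c-u*r,u
E
python3 - <<'E'
from h import *
g,u=near((.4398,.386),.0835); print(g,u); plan((*g,.18),u)
E
```

```text
[0.37704301 0.33091997] [0.75158073 0.65964112]
t 0.1 pos [0.1586 0.5781 0.2292] shift [-27.6  -18.05   4.95] yaw 0.583 tilt [-0.0004 -0.0015] w 0.0853 F [ 0.3 -0.2  0.9]
```

Emit:
move_arm --pt "-27.6 -18.05 4.9" --pt "-27.6 -18.05 4.9" --pt "-27.6 -18.05 4.9" --pt "-27.6 -18.05 4.9" --pt "-27.6 -18.05 4.9" --pt "-27.6 -18.05 4.9" --pt "-27.6 -18.05 4.9" --pt "-27.6 -18.05 4.9" --yaw '[0.08,0.16,0.24,0.32,0.4,0.48,0.55,0.583]' --jaw '[4,4,4,4,4,4,4,4]' --squeeze 80

```text
time: 0.77
tool_pos: [0.3778, 0.3297, 0.1806]
tool_rot: [0.414, 0.91, -0.0, -0.0]
ft_force: [1.1, 0.5, -0.7]
gripper_width: 0.0401
finger_force: 0.0
```

```bash
cat >> h.py <<'E'
def lookrim(kind,z,tag,outer=None,draw=True):
    s=manip.sense(); im=manip.get_image('wrist'); cv2.imwrite(f'pics/{tag}.png',im[:,:,::-1])
    m=cv2.morphologyEx(mask(im,kind),cv2.MORPH_OPEN,np.ones((3,3),np.uint8)); P=ray(np.argwhere(m>0)[:,::-1],z,'wrist',s)[:,:2]
    cs=sorted(cv2.findContours(m,cv2.RETR_EXTERNAL,cv2.CHAIN_APPROX_NONE)[0],key=cv2.contourArea)[::-1][:2]
    for c in cs:
        c=c[:,0]; ok=(c[:,0]>2)&(c[:,0]<557)&(c[:,1]>2)&(c[:,1]<417); c=c[ok]
        if len(c)>20: print(kind,circ(ray(c,z,'wrist',s)),len(c))
    return im,s,P
E
python3 - <<'E'
from h import *
lookrim('blue',.034,'w1')
g,u=near((.4398,.386),.0835); plan((*g,.18),u)
E
```

```text
blue (array([0.46925593, 0.31187345]), np.float64(0.017923754587607234), 9) 965
t 0.82 pos [0.3818 0.3239 0.1793] shift [ 0.84  0.09 -0.07] yaw -0.01 tilt [ 0.0021 -0.0058] w 0.0402 F [ 3.3 -4.5 -1.3]
```

View pics/w1.png

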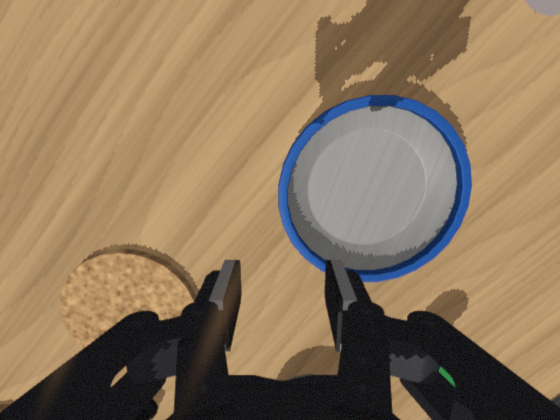

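The wrist view shows the blue rim centred at (375,188) and the fingertips at (235,262) and (333,262). The circle fit's trimming failed, so I'll use RANSAC and measure again now the arm has settled.

```bash
cat >> h.py <<'E'
def circ(p):
    p=p[:,:2]; rng=np.random.default_rng(0); best=None
    def fit(q):
        A=np.c_[2*q,np.ones(len(q))]; x=np.linalg.lstsq(A,(q**2).sum(1),rcond=None)[0]
        return x[:2],np.sqrt(max(x[2]+x[0]**2+x[1]**2,0))
    n=lambda c,r:abs(np.hypot(*(p-c).T)-r)<.0015
    for _ in range(400):
        c,r=fit(p[rng.choice(len(p),3,False)])
        if .04<r<.1:
            k=n(c,r)
            if best is None or k.sum()>best.sum(): best=k
    for _ in range(3): c,r=fit(p[best]); best=n(c,r)
    return np.round(c,4),round(float(r),4),int(best.sum())
E

```

Emit:
move_arm --pt "0.4 0 3" --pt "0.4 0 4" --pt "0.4 0 5" --pt "0.4 0 6" --pt "0.4 0 6" --pt "0.4 0 6" --pt "0.4 0 6" --pt "0.4 0 6" --yaw '[0,0,0,0,0,0,0,0]' --jaw '[4,4,4,4,4,4,4,4]'

```text
time: 1.48
tool_pos: [0.3748, 0.3354, 0.1219]
tool_rot: [0.412, 0.911, 0.001, 0.0]
ft_force: [0.5, 0.5, -0.2]
gripper_width: 0.04
finger_force: 0.0
```

```bash
python3 - <<'E'
from h import *
lookrim('blue',.034,'w2')
g,u=near((.4398,.386),.0835); plan((*g,.12),u)
E
```

```text
blue (array([0.4379, 0.3848]), 0.0864, 550) 1121
t 1.53 pos [0.3748 0.3353 0.1218] shift [-0.47 -0.12  0.18] yaw 0.0 tilt [0.0011 0.0009] w 0.04 F [ 0.5 -1.3  0.3]
```

```bash
python3 - <<'E'
from h import *
g,u=near((.4384,.385),.0835); plan((*g,.043),u)
E
```

```text
t 1.53 pos [0.3748 0.3353 0.1218] shift [-0.46 -0.3   7.88] yaw 0.0 tilt [0.0011 0.0009] w 0.04 F [ 0.5 -1.3  0.3]
```

Emit:
move_arm --pt "-0.46 -0.3 2.5" --pt "-0.46 -0.3 4.5" --pt "-0.46 -0.3 6" --pt "-0.46 -0.3 7" --pt "-0.46 -0.3 7.5" --pt "-0.46 -0.3 7.85" --pt "-0.46 -0.3 7.85" --pt "-0.46 -0.3 7.85" --yaw '[0,0,0,0,0,0,0,0]' --jaw '[4,4,4,4,4,4,4,4]'

```text
time: 2.2
tool_pos: [0.3757, 0.3296, 0.0432]
tool_rot: [0.413, 0.911, 0.0, 0.0]
ft_force: [-0.4, -0.0, 0.1]
gripper_width: 0.0397
finger_force: 0.0
```

Emit:
move_arm --pt "0 0 0" --pt "0 0 0" --pt "0 0 0" --pt "0 0 0" --pt "0 0 0" --pt "0 0 0" --pt "0 0 0" --pt "0 0 0" --yaw '[0,0,0,0,0,0,0,0]' --jaw '[2.5,1.8,1.4,1.1,0.8,0.5,0.3,0.3]' --squeeze 60

```text
time: 2.87
tool_pos: [0.3752, 0.3291, 0.0425]
tool_rot: [0.413, 0.911, -0.0, -0.0]
ft_force: [-0.8, 0.2, -0.5]
gripper_width: 0.003
finger_force: 0.0
```

```bash
python3 - <<'E'
from h import *
g,u=near((.4384,.385),.0835); plan((*g,.043),u)
lookrim('blue',.034,'w3')
E
```

```text
t 2.87 pos [0.3752 0.3291 0.0425] shift [ 0.03  0.09 -0.05] yaw -0.001 tilt [-0.0001 -0.0001] w 0.003 F [-0.8  0.2 -0.5]
blue (array([0.435 , 0.3849]), 0.0846, 392) 748
blue (array([0.4297, 0.3839]), 0.0755, 81) 155
```

View pics/w3.png

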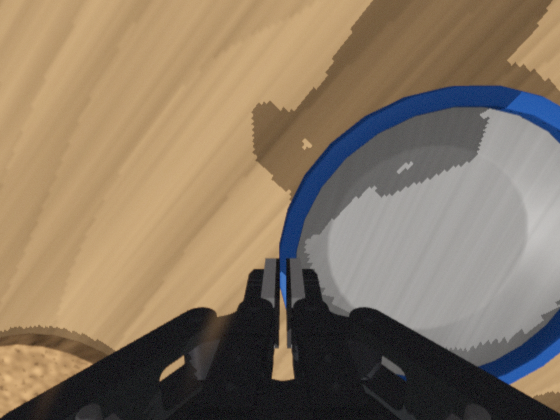

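The gripper closed to 3 mm and there's no rim between the fingers. The tips, at about (283,258), seem to be above the rim. I'll check with the side view.

```bash
python3 - <<'E'
from h import *
im=manip.get_image('side')
s=manip.sense();K,Rm,o=cam('side')
for dz in(0,.003,.022):
    p=s['tool_pos']-[0,0,dz]; c=Rm.T@(p-o); print(dz,(K@c/c[2])[:2])
cv2.imwrite('pics/s1.png',cv2.resize(im[50:200,160:360],None,fx=4,fy=4,interpolation=cv2.INTER_CUBIC)[:,:,::-1])
E
```

```text
0 [231.66390868 133.75418992]
0.003 [231.74818586 134.623863  ]
0.022 [232.27466369 140.05669302]
```

View pics/s1.png

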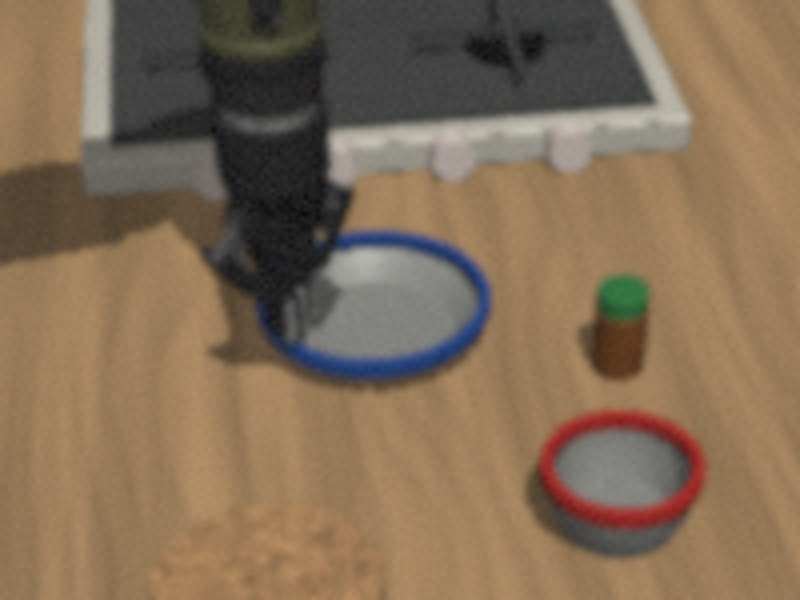

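Both views put the tips only about 5 mm past the TCP, above the rim. I'll reopen, go deeper in small steps and close again.

Emit:
move_arm --pt "0 0.1 0" --pt "0 0.1 0" --pt "0 0.1 0" --pt "0 0.1 0" --pt "0 0.1 0.3" --pt "0 0.1 0.6" --pt "0 0.1 0.9" --pt "0 0.1 0.9" --yaw '[0,0,0,0,0,0,0,0]' --jaw '[3.5,3.5,3.5,3.5,3.5,3.5,3.5,3.5]'

```text
time: 3.63
tool_pos: [0.3755, 0.3294, 0.0327]
tool_rot: [0.413, 0.911, -0.001, -0.0]
ft_force: [-0.3, 0.0, -0.4]
gripper_width: 0.0351
finger_force: 0.0
```

Emit:
move_arm --pt "0 0 0" --pt "0 0 0" --pt "0 0 0" --pt "0 0 0" --pt "0 0 0" --pt "0 0 0" --pt "0 0 0" --pt "0 0 0" --yaw '[0,0,0,0,0,0,0,0]' --jaw '[2.5,1.8,1.4,1.1,0.8,0.5,0.3,0.3]' --squeeze 40

```text
time: 4.3
tool_pos: [0.376, 0.3298, 0.0336]
tool_rot: [0.413, 0.911, 0.0, 0.0]
ft_force: [0.4, 0.8, -0.1]
gripper_width: 0.0031
finger_force: 0.0
```

```bash
python3 - <<'E'
from h import *
s=manip.sense(); print(R.from_quat(s['tool_rot']).as_matrix().round(3))
im=manip.get_image('wrist'); im2=manip.get_image('side')
a=cv2.resize(im[180:400,180:400],(400,400)); b=cv2.resize(im2[95:165,200:270],(400,400),interpolation=cv2.INTER_CUBIC)
cv2.imwrite('pics/c1.png',np.hstack([a,b])[:,:,::-1])
E
```

```text
[[-0.659  0.752  0.   ]
 [ 0.752  0.659  0.   ]
 [-0.     0.    -1.   ]]
```

View pics/c1.png

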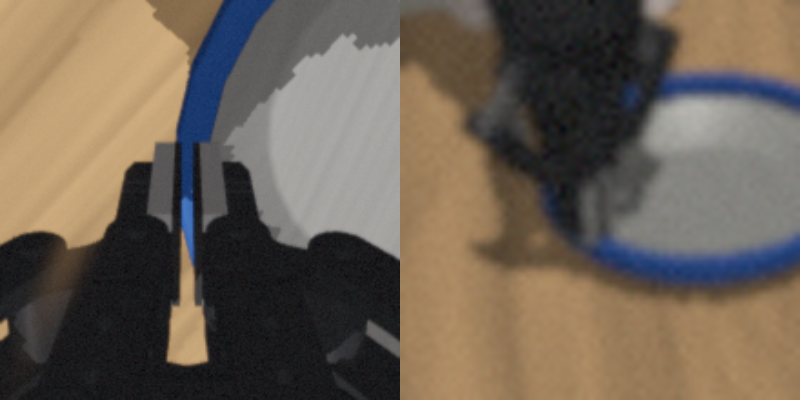

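The fingers are still above the rim. Their tips sit at about TCP level, much less far ahead than stated. I'll go down another 11 mm, gradually.

Emit:
move_arm --pt "0 0 0" --pt "0 0 0" --pt "0 0 0" --pt "0 0 0" --pt "0 0 0.2" --pt "0 0 0.4" --pt "0 0 0.6" --pt "0 0 0.6" --yaw '[0,0,0,0,0,0,0,0]' --jaw '[3,3,3,3,3,3,3,3]'

```text
time: 5.07
tool_pos: [0.3757, 0.3295, 0.027]
tool_rot: [0.413, 0.911, -0.0, -0.0]
ft_force: [-0.3, 0.7, 0.2]
gripper_width: 0.0302
finger_force: 0.0
```

Emit:
move_arm --pt "0 0 0" --pt "0 0 0.1" --pt "0 0 0.2" --pt "0 0 0.3" --pt "0 0 0.4" --pt "0 0 0.5" --pt "0 0 0.5" --pt "0 0 0.5" --yaw '[0,0,0,0,0,0,0,0]' --jaw '[3,3,3,3,3,3,3,3]'

```text
time: 5.73
tool_pos: [0.3759, 0.3297, 0.0224]
tool_rot: [0.413, 0.911, -0.0, -0.0]
ft_force: [-0.4, 0.2, -0.8]
gripper_width: 0.0299
finger_force: 0.0
```

Emit:
move_arm --pt "0 0 0" --pt "0 0 0" --pt "0 0 0" --pt "0 0 0" --pt "0 0 0" --pt "0 0 0" --pt "0 0 0" --pt "0 0 0" --yaw '[0,0,0,0,0,0,0,0]' --jaw '[2.5,1.8,1.4,1.1,0.8,0.5,0.3,0.3]' --squeeze 40

```text
time: 6.4
tool_pos: [0.376, 0.3301, 0.0227]
tool_rot: [0.413, 0.911, 0.0, -0.0]
ft_force: [-0.7, 1.3, 3.2]
gripper_width: 0.0075
finger_force: 38.9
```

Emit:
move_arm --pt "0 0 0" --pt "0 0 0" --pt "0 0 0" --pt "0 0 0" --pt "0 0 0.1" --pt "0 0 0.2" --pt "0 0 0.4" --pt "0 0 0.4" --yaw '[0,0,0,0,0,0,0,0]' --jaw '[2.5,2.5,2.5,2.5,2.5,2.5,2.5,2.5]'

```text
time: 7.07
tool_pos: [0.3758, 0.3296, 0.0181]
tool_rot: [0.413, 0.911, -0.0, -0.0]
ft_force: [-1.1, 0.2, 0.8]
gripper_width: 0.025
finger_force: 0.0
```

Emit:
move_arm --pt "0 0 0" --pt "0 0 0" --pt "0 0 0" --pt "0 0 0" --pt "0 0 0" --pt "0 0 0" --pt "0 0 0" --pt "0 0 0" --yaw '[0,0,0,0,0,0,0,0]' --jaw '[2,1.6,1.2,0.9,0.6,0.5,0.3,0.3]' --squeeze 70

```text
time: 7.73
tool_pos: [0.376, 0.3301, 0.0187]
tool_rot: [0.413, 0.911, 0.0, -0.0]
ft_force: [-0.6, 1.1, 3.4]
gripper_width: 0.0066
finger_force: 66.0
```

```bash
python3 - <<'E'
from h import *
im=manip.get_image('wrist'); im2=manip.get_image('side')
a=cv2.resize(im[180:400,180:400],(400,400)); b=cv2.resize(im2[95:165,200:270],(400,400),interpolation=cv2.INTER_CUBIC)
cv2.imwrite('pics/c2.png',np.hstack([a,b])[:,:,::-1]); plan((0,0,0))
E
```

```text
t 7.83 pos [0.3761 0.3302 0.0188] shift [-1.000e-02 -5.004e+01  1.850e+00] yaw 0.0 tilt [0.0001 0.0007] w 0.0062 F [-1.4  0.6  3.6]
```

View pics/c2.png

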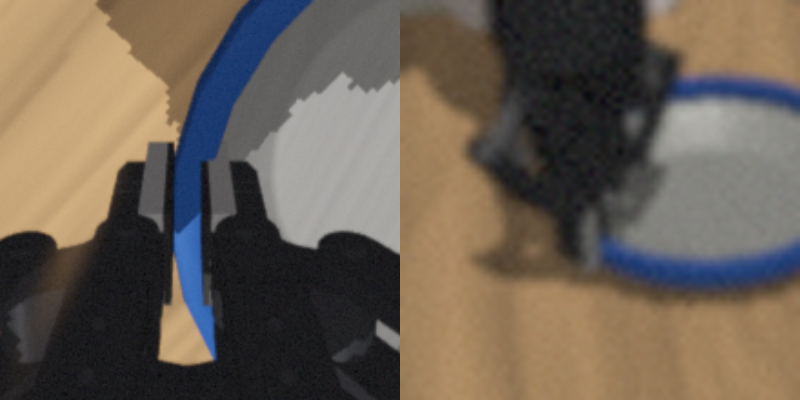

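The fingers now straddle the rim, with the inner finger inside the lid. I'll try a test lift.

Emit:
move_arm --pt "0 0 -0.2" --pt "0 0 -0.6" --pt "0 0 -1.2" --pt "0 0 -2" --pt "0 0 -3" --pt "0 0 -4" --pt "0 0 -5" --pt "0 0 -5" --yaw '[0,0,0,0,0,0,0,0]' --jaw '[0.3,0.3,0.3,0.3,0.3,0.3,0.3,0.3]'

```text
time: 8.5
tool_pos: [0.3775, 0.331, 0.0712]
tool_rot: [0.413, 0.911, 0.002, 0.001]
ft_force: [0.4, 0.7, -2.3]
gripper_width: 0.0066
finger_force: 66.1
```

```bash
python3 - <<'E'
from h import *
im,s,P=lookrim('blue',s_z:=.034+.05,'w4'); im2=manip.get_image('side')
b=cv2.resize(im2[80:170,180:300],(560,420),interpolation=cv2.INTER_CUBIC)
cv2.imwrite('pics/c3.png',cv2.resize(np.hstack([im,b]),(800,300))[:,:,::-1]); 
g,u=near((.590,-.128),.0835); print(g,u);plan((*g,.1),u)
E
```

```text
blue (array([0.4396, 0.381 ]), 0.0848, 446) 846
blue (array([0.5134, 0.3844]), 0.0184, 40) 73
[ 0.50839829 -0.11029658] [ 0.97726597 -0.21201702]
t 8.6 pos [0.3766 0.3302 0.0693] shift [-41.81 -19.13  -3.1 ] yaw 0.934 tilt [0.0014 0.0011] w 0.0067 F [ 0.5  0.8 -3.1]
```

View pics/c3.png

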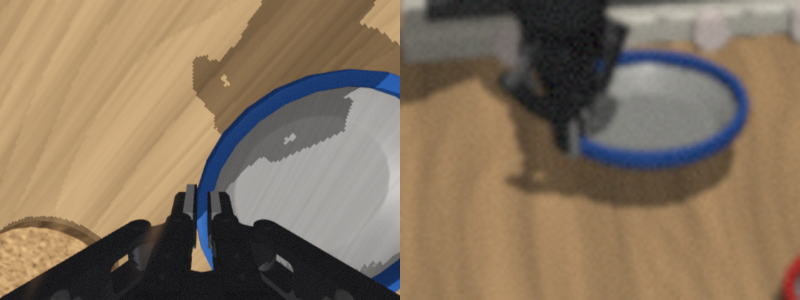

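Lifted and level. Next is carrying it towards the trivet, and I'll refine the trivet centre from the first top picture by texture.

Emit:
move_arm --pt "-0.8 -0.4 -1" --pt "-2.5 -1.1 -2" --pt "-5 -2.3 -3" --pt "-7.5 -3.4 -4" --pt "-10.5 -4.8 -5" --pt "-13.4 -6.1 -5" --pt "-16.3 -7.5 -5" --pt "-19.2 -8.8 -5" --yaw '[0.02,0.06,0.11,0.17,0.23,0.3,0.36,0.43]' --jaw '[0.3,0.3,0.3,0.3,0.3,0.3,0.3,0.3]'

```text
time: 9.27
tool_pos: [0.4362, 0.1252, 0.1189]
tool_rot: [0.599, 0.801, -0.0, 0.0]
ft_force: [-0.0, 0.4, -2.0]
gripper_width: 0.0062
finger_force: 66.1
```

```bash
python3 - <<'E'
from h import *
im=cv2.imread('pics/top0.png'); 
L=cv2.cvtColor(im,cv2.COLOR_BGR2LAB).astype(np.float32); g=L[...,0]
hp=abs(g-cv2.GaussianBlur(g,(0,0),2)); e=cv2.GaussianBlur(hp,(0,0),1.5)
for cx,cy in((326,155),(339,238),(245,243)):
    y,x=np.mgrid[cy-45:cy+46,cx-45:cx+46]; p=g[cy-45:cy+46,cx-45:cx+46]; 
    # wood vs cork colour: template disc, best mean contrast in b-channel/L
    best=[]
    for ch in(0,1,2):
        b=L[cy-45:cy+46,cx-45:cx+46,ch]
        res=[]
        for dx in np.arange(-5,5.1,.5):
            for dy in np.arange(-5,5.1,.5):
                r=np.hypot(x-cx-dx,y-cy-dy); res.append((abs(b[r<25.5].mean()-b[(r>27)&(r<33)].mean()),cx+dx,cy+dy))
        best.append(max(res)); 
    print([tuple(np.round(v,2)) for v in best],ray(best[-1][1:],.012,'top')[0])
g_,u=near((.590,-.128),.0835); plan((*g_,.12),u)
E
```

```text
[(np.float64(5.89), np.float64(321.0), np.float64(157.5)), (np.float64(2.76), np.float64(327.5), np.float64(153.0)), (np.float64(3.74), np.float64(328.5), np.float64(152.0))] [ 0.59851401 -0.13547653  0.012     ]
[(np.float64(5.1), np.float64(334.5), np.float64(238.5)), (np.float64(2.78), np.float64(340.5), np.float64(237.5)), (np.float64(3.68), np.float64(341.0), np.float64(237.5))] [ 0.34961225 -0.16251303  0.012     ]
[(np.float64(3.83), np.float64(240.0), np.float64(241.0)), (np.float64(2.75), np.float64(245.5), np.float64(242.5)), (np.float64(3.39), np.float64(246.0), np.float64(243.5))] [0.33979138 0.11025456 0.012     ]
t 9.27 pos [0.4362 0.1252 0.1189] shift [-24.64   0.29  -0.1 ] yaw 0.5 tilt [-0.0002 -0.0005] w 0.0062 F [-0.   0.4 -2. ]
```

```bash
python3 - <<'E'
from h import *
top=cv2.imread('pics/top0.png'); side=cv2.imread('pics/side0.png')
for name,im,(cx,cy),w,h in(('top',top,(326,155),25,25),('side',side,(348,262),35,26)):
    m=np.full(im.shape[:2],cv2.GC_BGD,np.uint8)
    cv2.ellipse(m,(cx,cy),(w+8,h+8),0,0,360,cv2.GC_PR_BGD,-1)
    cv2.ellipse(m,(cx,cy),(w+2,h+2),0,0,360,cv2.GC_PR_FGD,-1)
    cv2.ellipse(m,(cx,cy),(w-6,h-6),0,0,360,cv2.GC_FGD,-1)
    y0,y1,x0,x1=cy-60,cy+60,cx-60,cx+60
    sub=im[y0:y1,x0:x1].copy(); mm=m[y0:y1,x0:x1].copy()
    cv2.grabCut(sub,mm,None,np.zeros((1,65)),np.zeros((1,65)),6,cv2.GC_INIT_WITH_MASK)
    f=((mm==1)|(mm==3)).astype(np.uint8); f=cv2.morphologyEx(f,cv2.MORPH_OPEN,np.ones((5,5),np.uint8))
    c=max(cv2.findContours(f,cv2.RETR_EXTERNAL,cv2.CHAIN_APPROX_NONE)[0],key=cv2.contourArea)[:,0]
    c=c+[x0,y0]; print(name,circ(ray(c,.012,name)),len(c)); cv2.drawContours(im,[c.astype(np.int32)],-1,(0,255,0),1)
cv2.imwrite('pics/tv.png',cv2.resize(np.hstack([top[95:215,266:386],side[202:322,288:408]]),(800,400)))
E
```

```text
top (array([ 0.5875, -0.1175]), 0.0682, 63) 146
side (array([ 0.5907, -0.1334]), 0.074, 90) 184
```

View pics/tv.png

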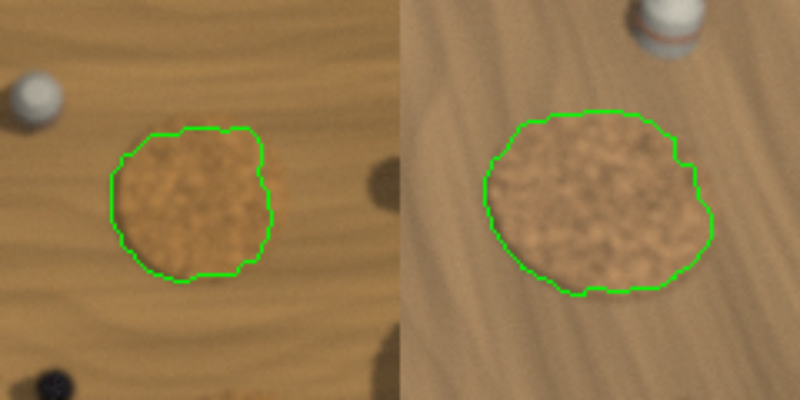

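The outlines show the trivet at about (326,155) in the top view, and casting both views gives (0.590, -0.130), within about 3 mm of each other. I'll go there.

```bash
python3 - <<'E'
from h import *
g_,u=near((.590,-.130),.0835); plan((*g_,.10),u)
E
```

```text
t 9.27 pos [0.4362 0.1252 0.1189] shift [-24.8    0.24   1.9 ] yaw 0.503 tilt [-0.0002 -0.0005] w 0.0062 F [-0.   0.4 -2. ]
```

Emit:
move_arm --pt "-3.5 0 0" --pt "-7 0 0" --pt "-10.5 0.1 0" --pt "-14 0.2 0" --pt "-17.5 0.2 0" --pt "-20.5 0.3 0.3" --pt "-23 0.3 0.7" --pt "-24.7 0.3 1" --yaw '[0.07,0.14,0.21,0.28,0.35,0.42,0.47,0.5]' --jaw '[0.3,0.3,0.3,0.3,0.3,0.3,0.3,0.3]'

```text
time: 9.93
tool_pos: [0.5098, -0.1115, 0.1084]
tool_rot: [0.779, 0.627, -0.001, 0.0]
ft_force: [0.0, 1.1, -3.8]
gripper_width: 0.0064
finger_force: 66.4
```

```bash
cat >> h.py <<'E'
def toprim(kind,z,near=None,rad=.12):
    im=manip.get_image('top'); m=mask(im,kind); ys,xs=np.where(m>0)
    m2=np.zeros_like(m)
    if near is not None:
        w=ray(np.c_[xs,ys],z,'top')[:,:2]; k=np.hypot(*(w-near).T)<rad; m2[ys[k],xs[k]]=255
    else: m2=m
    c=np.vstack([c[:,0] for c in cv2.findContours(m2,cv2.RETR_EXTERNAL,cv2.CHAIN_APPROX_NONE)[0]])
    print('top',kind,circ(ray(c,z,'top'))); return im
E
python3 - <<'E'
from h import *
g_,u=near((.590,-.130),.0835); plan((*g_,.0315),u)
z=manip.sense()['tool_pos'][2]-.0188+.034
toprim('blue',z,(.59,-.13)); plan((*g_,.0315),u)
E
```

```text
t 9.93 pos [ 0.5098 -0.1115  0.1084] shift [-0.07 -0.11  7.69] yaw 0.001 tilt [-0.0005 -0.001 ] w 0.0064 F [ 0.   1.1 -3.8]
top blue (array([ 0.5858, -0.126 ]), 0.076, 45)
t 9.98 pos [ 0.5103 -0.1135  0.1079] shift [ 0.13 -0.22  7.64] yaw -0.001 tilt [-0.0004 -0.0031] w 0.0064 F [ 0.9 -3.8 -3.3]
```

Emit:
move_arm --pt "0 -0.15 1" --pt "0 -0.15 2.2" --pt "0 -0.15 3.6" --pt "0 -0.15 5" --pt "0 -0.15 6" --pt "0 -0.15 6.6" --pt "0 -0.15 6.8" --pt "0 -0.15 6.8" --yaw '[0,0,0,0,0,0,0,0]' --jaw '[0.3,0.3,0.3,0.3,0.3,0.3,0.3,0.3]'

```text
time: 10.65
tool_pos: [0.508, -0.1077, 0.0401]
tool_rot: [0.777, 0.629, -0.0, -0.0]
ft_force: [0.2, 0.2, -2.5]
gripper_width: 0.0069
finger_force: 67.5
```

```bash
python3 - <<'E'
from h import *
g_,u=near((.590,-.130),.0835); plan((*g_,.0308),u)
im,s,P=lookrim('blue',manip.sense()['tool_pos'][2]+.0152,'w5')
sd=manip.get_image('side')
cv2.imwrite('pics/c5.png',cv2.resize(np.hstack([im,cv2.resize(sd[170:350,240:480],(560,420))]),(800,300))[:,:,::-1])
E
```

```text
t 10.65 pos [ 0.508  -0.1077  0.0401] shift [-0.41  0.14  0.93] yaw 0.007 tilt [-0.001   0.0003] w 0.0069 F [ 0.2  0.2 -2.5]
blue (array([ 0.5832, -0.1269]), 0.0829, 444) 842
blue (array([ 0.5993, -0.1549]), 0.0308, 41) 78
```

View pics/c5.png

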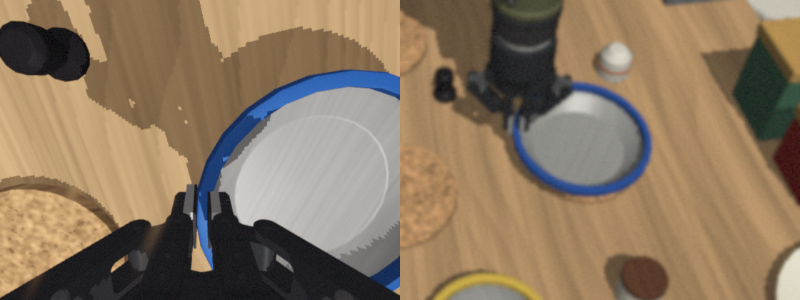

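The lid is level and over the trivet. I'll lower it gently.

Emit:
move_arm --pt "-0.2 0.1 0.1" --pt "-0.4 0.1 0.3" --pt "-0.4 0.1 0.5" --pt "-0.4 0.1 0.65" --pt "-0.4 0.1 0.75" --pt "-0.4 0.1 0.8" --pt "-0.4 0.1 0.8" --pt "-0.4 0.1 0.8" --yaw '[0,0,0,0,0,0,0,0]' --jaw '[0.3,0.3,0.3,0.3,0.3,0.3,0.3,0.3]'

```text
time: 11.42
tool_pos: [0.5086, -0.1123, 0.0326]
tool_rot: [0.777, 0.629, -0.0, 0.0]
ft_force: [-0.9, 0.8, -0.2]
gripper_width: 0.0065
finger_force: 67.3
```

```bash
python3 - <<'E'
from h import *
g_,u=near((.590,-.130),.0835); plan((*g_,.0308),u)
E
```

```text
t 11.42 pos [ 0.5086 -0.1123  0.0326] shift [ 0.02 -0.02  0.18] yaw 0.007 tilt [ 0.     -0.0001] w 0.0065 F [-0.9  0.8 -0.2]
```

Emit:
move_arm --pt "0 0 0.05" --pt "0 0 0.1" --pt "0 0 0.1" --pt "0 0 0.1" --pt "0 0 0.1" --pt "0 0 0.1" --pt "0 0 0.1" --pt "0 0 0.1" --yaw '[0,0,0,0,0,0,0,0]' --jaw '[0.3,0.3,0.3,0.7,1,1.4,1.8,2.2]'

```text
time: 12.08
tool_pos: [0.509, -0.1122, 0.0317]
tool_rot: [0.777, 0.629, 0.0, 0.0]
ft_force: [0.9, 0.3, -0.5]
gripper_width: 0.0218
finger_force: 0.0
```

Emit:
move_arm --pt "0 0 -0.5" --pt "0 0 -2" --pt "0 0 -4" --pt "0 0 -7" --pt "0 0 -10" --pt "0 0 -13" --pt "0 0 -14" --pt "0 0 -14" --yaw '[0,0,0,0,0,0,0,0]' --jaw '[2.4,2.5,3,3,3,3,3,3]'

```text
time: 12.75
tool_pos: [0.511, -0.1127, 0.175]
tool_rot: [0.777, 0.629, 0.002, 0.002]
ft_force: [0.8, 0.1, -0.7]
gripper_width: 0.0302
finger_force: 0.0
```

```bash
python3 - <<'E'
from h import *
lookrim('blue',.046,'w6')
g,u=near((.4278,-.3659),.0665); print(g,u); plan((*g,.15),u)
E
```

```text
blue (array([ 0.587, -0.136]), 0.0863, 519) 996
[ 0.3772636 -0.3226759] [ 0.75994584 -0.6499864 ]
t 12.8 pos [ 0.5097 -0.1124  0.1728] shift [-23.32  -8.58   2.26] yaw 0.498 tilt [ 0.0031 -0.0007] w 0.0302 F [-0.5  0.1 -0.8]
```

Emit:
move_arm --pt "-3.5 -1.3 0" --pt "-7 -2.6 0" --pt "-10.5 -3.9 0.3" --pt "-14 -5.2 0.8" --pt "-17.5 -6.5 1.4" --pt "-21 -7.8 2" --pt "-23.3 -8.6 2.2" --pt "-23.3 -8.6 2.2" --yaw '[0.08,0.15,0.23,0.3,0.37,0.44,0.5,0.5]' --jaw '[3,3,3,3,3,3,3,3]'

```text
time: 13.47
tool_pos: [0.3723, -0.3243, 0.1469]
tool_rot: [0.91, 0.414, -0.002, -0.001]
ft_force: [-0.9, 0.5, 0.0]
gripper_width: 0.0303
finger_force: 0.0
```

Emit:
move_arm --pt "0 0 1" --pt "0 0 2" --pt "0 0 3" --pt "0 0 3" --pt "0 0 3" --pt "0 0 3" --pt "0 0 3" --pt "0 0 3" --yaw '[0,0,0,0,0,0,0,0]' --jaw '[3,3,3,3,3,3,3,3]'

```text
time: 14.13
tool_pos: [0.3765, -0.3222, 0.12]
tool_rot: [0.909, 0.418, 0.0, 0.0]
ft_force: [-0.3, 0.7, -0.7]
gripper_width: 0.03
finger_force: 0.0
```

```bash
python3 - <<'E'
from h import *
lookrim('yellow',.046,'w7')
im=toprim('blue',.046,(.59,-.13)); cv2.imwrite('pics/top1.png',im[:,:,::-1])
g,u=near((.4278,-.3659),.0665); plan((*g,.06),u)
E
```

```text
yellow (array([ 0.4268, -0.3694]), 0.0617, 244) 445
yellow (array([ 0.4288, -0.3752]), 0.0752, 145) 240
top blue (array([ 0.5877, -0.134 ]), 0.0838, 153)
t 14.23 pos [ 0.3763 -0.3223  0.12  ] shift [0.03 0.09 6.  ] yaw -0.002 tilt [ 0.0007 -0.0006] w 0.03 F [ 0.5  0.3 -0.7]
```

View pics/w7.png

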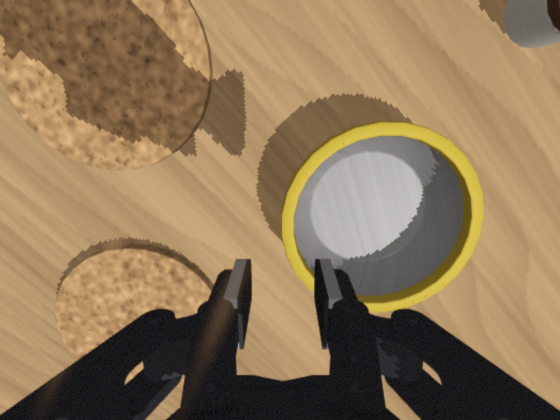

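The yellow rim is centred at (383,215), from columns 283 to 483, and the inner finger is over the lid's interior. I'll merge the contours and fit again.

```bash
python3 - <<'E'
from h import *
im=cv2.imread('pics/w7.png')[:,:,::-1].copy(); s=manip.sense()
h=cv2.cvtColor(im,cv2.COLOR_RGB2HSV); print(h[130,395],h[220,475],h[300,400],h[200,290])
m=((h[...,0]>21)&(h[...,0]<34)&(h[...,1]>150)&(h[...,2]>50)).astype(np.uint8)
m=cv2.morphologyEx(m,cv2.MORPH_CLOSE,np.ones((7,7),np.uint8))
c=max(cv2.findContours(m,cv2.RETR_EXTERNAL,cv2.CHAIN_APPROX_NONE)[0],key=len)[:,0]; print(len(c),circ(ray(c,.046,'wrist',s)))
c=np.argwhere(m)[:,::-1]; print(circ(ray(c,.046,'wrist',s)))
E
```

```text
[ 25 164 215] [ 25 158 219] [ 24 170 193] [ 25 171 210]
974 (array([ 0.4263, -0.368 ]), 0.07, 508)
(array([ 0.427 , -0.3668]), 0.0663, 2266)
```

```bash
sed -i "s/m=(H>20)&(H<34)&(S>170)&(V>90)/m=(H>21)\&(H<34)\&(S>150)\&(V>50)/" h.py; python3 - <<'E'
from h import *
g,u=near((.427,-.367),.0665); plan((*g,.034),u)
E
```

```text
t 14.23 pos [ 0.3763 -0.3223  0.12  ] shift [-0.09  0.1   8.6 ] yaw 0.0 tilt [ 0.0007 -0.0006] w 0.03 F [ 0.5  0.3 -0.7]
```

Emit:
move_arm --pt "-0.1 0.1 2.5" --pt "-0.1 0.1 5" --pt "-0.1 0.1 6.5" --pt "-0.1 0.1 7.4" --pt "-0.1 0.1 8" --pt "-0.1 0.1 8.5" --pt "-0.1 0.1 8.5" --pt "-0.1 0.1 8.5" --yaw '[0,0,0,0,0,0,0,0]' --jaw '[3,3,3,3,3,3,3,3]'

```text
time: 14.9
tool_pos: [0.3765, -0.3239, 0.035]
tool_rot: [0.909, 0.417, 0.0, 0.0]
ft_force: [-0.7, -0.6, 0.3]
gripper_width: 0.0299
finger_force: 0.0
```

Emit:
move_arm --pt "0 0 0" --pt "0 0 0" --pt "0 0 0" --pt "0 0 0" --pt "0 0 0" --pt "0 0 0" --pt "0 0 0" --pt "0 0 0" --yaw '[0,0,0,0,0,0,0,0]' --jaw '[2.2,1.6,1.2,0.9,0.6,0.5,0.3,0.3]' --squeeze 70

```text
time: 15.57
tool_pos: [0.3763, -0.3242, 0.0351]
tool_rot: [0.909, 0.417, -0.0, 0.001]
ft_force: [-1.1, -1.0, 6.6]
gripper_width: 0.0064
finger_force: 68.4
```

```bash
python3 - <<'E'
from h import *
plan((0,0,0)); im=manip.get_image('wrist'); cv2.imwrite('pics/w8.png',im[:,:,::-1])
E
```

```text
t 15.57 pos [ 0.3763 -0.3242  0.0351] shift [  0.05 -49.67   3.46] yaw 0.0 tilt [ 0.0004 -0.0013] w 0.0064 F [-1.1 -1.   6.6]
```

Emit:
move_arm --pt "0 0 -0.2" --pt "0 0 -0.6" --pt "0 0 -1.2" --pt "0 0 -2" --pt "0 0 -3.5" --pt "0 0 -5" --pt "0 0 -6.5" --pt "0 0 -7" --yaw '[0,0,0,0,0,0,0,0]' --jaw '[0.3,0.3,0.3,0.3,0.3,0.3,0.3,0.3]'

```text
time: 16.28
tool_pos: [0.3771, -0.3244, 0.1071]
tool_rot: [0.909, 0.417, 0.001, 0.001]
ft_force: [0.4, -0.3, -2.0]
gripper_width: 0.0056
finger_force: 67.8
```

```bash
python3 - <<'E'
from h import *
im,s,P=lookrim('yellow',manip.sense()['tool_pos'][2]+.0109,'w9'); sd=manip.get_image('side')
cv2.imwrite('pics/c9.png',cv2.resize(np.hstack([im,cv2.resize(sd[240:420,180:420],(560,420))]),(800,300))[:,:,::-1])
g_,u=near((.588,-.1335),.0665); plan((*g_,.13),u); print(u)
E
```

```text
yellow (array([ 0.4291, -0.3618]), 0.0692, 483) 1056
yellow (array([ 0.3867, -0.4013]), 0.0044, 27) 35
t 16.38 pos [ 0.3769 -0.3242  0.1058] shift [25.11 -2.29 -2.42] yaw -0.487 tilt [ 0.002  -0.0016] w 0.0057 F [ 0.3  0.4 -1.2]
[ 0.97518171 -0.22140605]
```

View pics/c9.png

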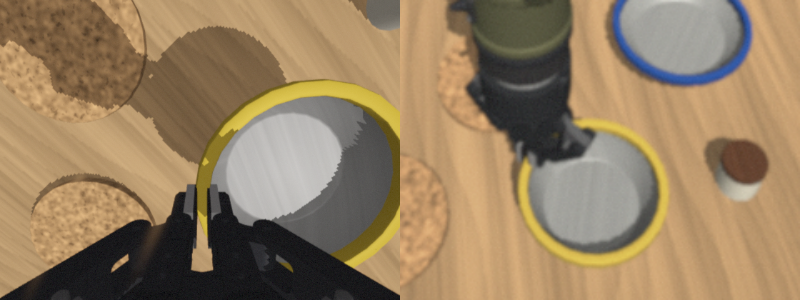

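Held and level. Now I'll carry it over the large lid.

Emit:
move_arm --pt "2 -0.2 -1" --pt "5 -0.5 -2" --pt "9 -0.8 -2.4" --pt "13 -1.2 -2.4" --pt "17 -1.6 -2.4" --pt "21 -1.9 -2.4" --pt "24 -2.2 -2.4" --pt "25.1 -2.3 -2.4" --yaw '[-0.04,-0.1,-0.18,-0.26,-0.34,-0.41,-0.47,-0.487]' --jaw '[0.3,0.3,0.3,0.3,0.3,0.3,0.3,0.3]'

```text
time: 17.05
tool_pos: [0.5239, -0.1146, 0.1275]
tool_rot: [0.779, 0.627, 0.001, -0.001]
ft_force: [0.4, -0.4, -2.4]
gripper_width: 0.0059
finger_force: 68.4
```

Emit:
move_arm --pt "0 0 0.5" --pt "0 0 1" --pt "0 0 1.5" --pt "0 0 2" --pt "0 0 2.5" --pt "0 0 3" --pt "0 0 3" --pt "0 0 3" --yaw '[0,0,0,0,0,0,0,0]' --jaw '[0.3,0.3,0.3,0.3,0.3,0.3,0.3,0.3]'

```text
time: 17.72
tool_pos: [0.5217, -0.1186, 0.0981]
tool_rot: [0.782, 0.624, -0.0, -0.0]
ft_force: [-0.3, 1.1, -1.8]
gripper_width: 0.0061
finger_force: 68.5
```

```bash
python3 - <<'E'
from h import *
z=manip.sense()['tool_pos'][2]
im,s,P=lookrim('blue',.046,'w10'); h=lookrim('yellow',z+.0109,'w11')
im=toprim('blue',.046,(.588,-.134)); toprim('yellow',z+.0109,(.588,-.134))
g_,u=near((.588,-.1335),.0665); plan((*g_,.055),u)
cv2.imwrite('pics/top2.png',im[:,:,::-1])
E
```

```text
blue (array([ 0.586 , -0.1342]), 0.0847, 307) 577
yellow (array([ 0.5851, -0.1262]), 0.0687, 483) 1055
yellow (array([ 0.5687, -0.1799]), 0.004, 24) 35
top blue (array([ 0.5881, -0.1276]), 0.0759, 33)
top yellow (array([ 0.587 , -0.1261]), 0.0687, 39)
t 17.92 pos [ 0.5225 -0.1184  0.0989] shift [-0.02  0.06  4.39] yaw 0.0 tilt [ 0.0007 -0.0002] w 0.0056 F [ 0.1  0.1 -1.8]
```

View pics/w11.png

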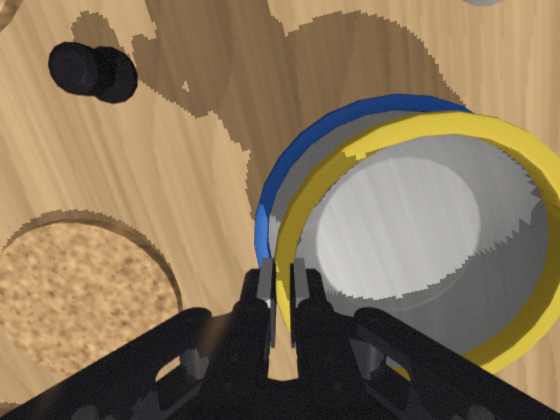

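The yellow rim sits about 7 mm too far towards tool +x, up in the image, relative to the blue one. I'll correct that while lowering, then recheck.

Emit:
move_arm --pt "-0.3 0 0.3" --pt "-0.7 0.1 0.7" --pt "-0.7 0.1 1.3" --pt "-0.7 0.1 1.9" --pt "-0.7 0.1 2.4" --pt "-0.7 0.1 2.7" --pt "-0.7 0.1 2.7" --pt "-0.7 0.1 2.7" --yaw '[0,0,0,0,0,0,0,0]' --jaw '[0.3,0.3,0.3,0.3,0.3,0.3,0.3,0.3]'

```text
time: 18.58
tool_pos: [0.5214, -0.1251, 0.0712]
tool_rot: [0.781, 0.624, -0.0, -0.0]
ft_force: [-0.2, -0.4, -2.3]
gripper_width: 0.006
finger_force: 68.4
```

```bash
python3 - <<'E'
from h import *
z=manip.sense()['tool_pos'][2]
im,s,P=lookrim('blue',.046,'w12'); lookrim('yellow',z+.0109,'w13'); 
# gap profile: per direction from yellow centre, rays in tool frame
Rt=R.from_quat(s['tool_rot']).as_matrix()
for k,zz in(('blue',.046),('yellow',z+.0109)):
    P=ray(np.argwhere(mask(im,k)>0)[:,::-1],zz,'wrist',s); q=(P-s['tool_pos'])@Rt; print(k,'tool x max',np.percentile(q[:,0],99.8).round(4),'y min',np.percentile(q[:,1],.2).round(4))
plan((0,0,.0511))
E
```

```text
blue (array([ 0.5867, -0.1353]), 0.0858, 408) 774
blue (array([ 0.506 , -0.1658]), 0.0054, 21) 39
yellow (array([ 0.5847, -0.1328]), 0.0688, 481) 1048
yellow (array([ 0.5695, -0.1858]), 0.0045, 27) 36
blue tool x max 0.0899 y min -0.0196
yellow tool x max 0.0748 y min -0.0047
t 18.68 pos [ 0.5219 -0.1253  0.0717] shift [  0.68 -53.66   2.04] yaw 0.0 tilt [ 0.0003 -0.0001] w 0.0061 F [ 0.7  0.6 -1.9]
```

Emit:
move_arm --pt "-0.2 0.2 0.3" --pt "-0.2 0.2 0.7" --pt "-0.2 0.2 1.1" --pt "-0.2 0.2 1.4" --pt "-0.2 0.2 1.6" --pt "-0.2 0.2 1.75" --pt "-0.2 0.2 1.85" --pt "-0.2 0.2 1.85" --yaw '[0,0,0,0,0,0,0,0]' --jaw '[0.3,0.3,0.3,0.3,0.3,0.3,0.3,0.3]'

```text
time: 19.35
tool_pos: [0.5231, -0.1276, 0.0528]
tool_rot: [0.781, 0.624, -0.0, -0.0]
ft_force: [-0.0, 0.1, -1.8]
gripper_width: 0.0061
finger_force: 68.4
```

```bash
python3 - <<'E'
from h import *
plan((0,0,.0511))
im=manip.get_image('side'); cv2.imwrite('pics/s14.png',cv2.resize(im[170:350,240:480],(720,540),interpolation=cv2.INTER_CUBIC)[:,:,::-1])
E
```

```text
t 19.35 pos [ 0.5231 -0.1276  0.0528] shift [  0.88 -53.83   0.19] yaw 0.0 tilt [-0.0003  0.0001] w 0.0061 F [-0.   0.1 -1.8]
```

Emit:
move_arm --pt "0 0 0.05" --pt "0 0 0.1" --pt "0 0 0.12" --pt "0 0 0.15" --pt "0 0 0.18" --pt "0 0 0.2" --pt "0 0 0.2" --pt "0 0 0.2" --yaw '[0,0,0,0,0,0,0,0]' --jaw '[0.3,0.3,0.3,0.3,0.3,0.3,0.3,0.3]'

```text
time: 20.07
tool_pos: [0.5232, -0.1277, 0.0514]
tool_rot: [0.781, 0.624, 0.0, 0.0]
ft_force: [-2.3, -0.0, 5.4]
gripper_width: 0.0063
finger_force: 69.1
```

Contact at 5 N, so I'll release and rise.

Emit:
move_arm --pt "0 0 -0.05" --pt "0 0 -0.05" --pt "0 0 -0.05" --pt "0 0 -0.05" --pt "0 0 -0.05" --pt "0 0 -0.05" --pt "0 0 -0.05" --pt "0 0 -0.05" --yaw '[0,0,0,0,0,0,0,0]' --jaw '[0.5,0.7,0.9,1.1,1.4,1.7,2,2.2]'

```text
time: 20.73
tool_pos: [0.5232, -0.1277, 0.0515]
tool_rot: [0.781, 0.624, 0.0, 0.0]
ft_force: [1.1, 0.1, 0.1]
gripper_width: 0.0221
finger_force: 0.0
```

Emit:
move_arm --pt "0 0 -0.5" --pt "0 0 -2" --pt "0 0 -4" --pt "0 0 -7" --pt "0 0 -10" --pt "0 0 -11" --pt "0 0 -11" --pt "0 0 -11" --yaw '[0,0,0,0,0,0,0,0]' --jaw '[2.4,2.5,3,3,3,3,3,3]'

```text
time: 21.4
tool_pos: [0.5235, -0.1278, 0.1618]
tool_rot: [0.781, 0.624, 0.0, 0.001]
ft_force: [0.4, -0.2, -0.6]
gripper_width: 0.0299
finger_force: 0.0
```

```bash
python3 - <<'E'
from h import *
lookrim('blue',.046,'w15'); lookrim('yellow',.062,'w16')
g,u=near((.5766,.1502),.0495); print(g,u); plan((*g,.13),u)
E
```

```text
blue (array([ 0.5871, -0.1361]), 0.0862, 469) 887
blue (array([ 0.5759, -0.2129]), 0.0095, 26) 44
yellow (array([ 0.5871, -0.1378]), 0.0696, 473) 904
[0.52869854 0.13772203] [0.96770633 0.25208028]
t 21.5 pos [ 0.5221 -0.1275  0.16  ] shift [26.01 -5.22  3.02] yaw -0.478 tilt [-0.0022  0.0005] w 0.0303 F [ 0.2 -0.7 -0.9]
```

The medium lid is within 2 mm of the large one. Next the small lid.

Emit:
move_arm --pt "3.5 -0.7 0" --pt "7.5 -1.5 0" --pt "11.5 -2.3 0.5" --pt "15.5 -3.1 1" --pt "19 -3.8 2" --pt "22.5 -4.5 2.5" --pt "25 -5 3" --pt "26 -5.2 3" --yaw '[-0.06,-0.14,-0.21,-0.29,-0.35,-0.41,-0.46,-0.478]' --jaw '[3,3,3,3,3,3,3,3]'

```text
time: 22.17
tool_pos: [0.5278, 0.1403, 0.1286]
tool_rot: [0.609, 0.793, -0.001, -0.002]
ft_force: [-0.7, -0.9, -0.6]
gripper_width: 0.0297
finger_force: 0.0
```

Emit:
move_arm --pt "0 0 0" --pt "0 0 0" --pt "0 0 0" --pt "0 0 0" --pt "0 0 0" --pt "0 0 0" --pt "0 0 0" --pt "0 0 0" --yaw '[0,0,0,0,0,0,0,0]' --jaw '[3,3,3,3,3,3,3,3]'

```text
time: 22.83
tool_pos: [0.5301, 0.1369, 0.1317]
tool_rot: [0.612, 0.791, 0.0, 0.0]
ft_force: [-0.1, -0.5, -0.5]
gripper_width: 0.0303
finger_force: 0.0
```

```bash
python3 - <<'E'
from h import *
lookrim('red',.052,'w17'); toprim('yellow',.062,(.588,-.134)); 
g,u=near((.5766,.1502),.0495); plan((*g,.043),u)
E
```

```text
red (array([0.5755, 0.1492]), 0.0529, 372) 716
top yellow (array([ 0.5881, -0.1369]), 0.0699, 132)
t 22.93 pos [0.53   0.1372 0.1316] shift [ 0.08 -0.11  8.86] yaw -0.0 tilt [0.0001 0.    ] w 0.0301 F [ 1.2 -0.2  0.9]
```

Emit:
move_arm --pt "0 -0.2 3" --pt "0 -0.2 5.5" --pt "0 -0.2 7" --pt "0 -0.2 7.8" --pt "0 -0.2 8.3" --pt "0 -0.2 8.7" --pt "0 -0.2 8.75" --pt "0 -0.2 8.75" --yaw '[0,0,0,0,0,0,0,0]' --jaw '[3,3,3,3,3,3,3,3]'

```text
time: 23.6
tool_pos: [0.5286, 0.1371, 0.0447]
tool_rot: [0.611, 0.791, 0.0, 0.0]
ft_force: [-0.4, 0.1, 0.0]
gripper_width: 0.0297
finger_force: 0.0
```

Emit:
move_arm --pt "0 0 0" --pt "0 0 0" --pt "0 0 0" --pt "0 0 0" --pt "0 0 0" --pt "0 0 0" --pt "0 0 0" --pt "0 0 0" --yaw '[0,0,0,0,0,0,0,0]' --jaw '[2.2,1.6,1.2,0.9,0.6,0.5,0.3,0.3]' --squeeze 60

```text
time: 24.27
tool_pos: [0.5285, 0.1372, 0.0447]
tool_rot: [0.611, 0.791, 0.001, 0.0]
ft_force: [-0.9, 0.0, 6.3]
gripper_width: 0.0068
finger_force: 56.7
```

Emit:
move_arm --pt "0 0 -0.2" --pt "0 0 -0.6" --pt "0 0 -1.2" --pt "0 0 -2" --pt "0 0 -3.5" --pt "0 0 -5" --pt "0 0 -7" --pt "0 0 -8" --yaw '[0,0,0,0,0,0,0,0]' --jaw '[0.3,0.3,0.3,0.3,0.3,0.3,0.3,0.3]'

```text
time: 24.93
tool_pos: [0.5291, 0.1371, 0.1267]
tool_rot: [0.611, 0.791, 0.001, 0.001]
ft_force: [1.3, -0.3, -0.7]
gripper_width: 0.0061
finger_force: 56.5
```

```bash
python3 - <<'E'
from h import *
lookrim('red',manip.sense()['tool_pos'][2]+.0073,'w18')
g_,u=near((.588,-.136),.0495); plan((*g_,.13),u); print(u)
E
```

```text
red (array([0.5742, 0.1477]), 0.0537, 382) 863
red (array([0.5931, 0.0998]), 0.0082, 30) 47
t 24.98 pos [0.5301 0.1374 0.128 ] shift [-25.62  -5.68  -0.23] yaw 0.482 tilt [0.005  0.0012] w 0.0062 F [0.7 0.4 0.5]
[ 0.97427937 -0.22534353]
```

Emit:
move_arm --pt "-2 -0.4 -0.2" --pt "-5 -1.1 -0.2" --pt "-9 -2 -0.2" --pt "-13 -2.9 -0.2" --pt "-17 -3.8 -0.2" --pt "-21 -4.6 -0.2" --pt "-24.2 -5.4 -0.2" --pt "-25.6 -5.7 -0.2" --yaw '[0.04,0.1,0.18,0.26,0.33,0.4,0.46,0.482]' --jaw '[0.3,0.3,0.3,0.3,0.3,0.3,0.3,0.3]'

```text
time: 25.65
tool_pos: [0.537, -0.1293, 0.1256]
tool_rot: [0.785, 0.62, -0.001, 0.001]
ft_force: [0.1, 0.2, -0.7]
gripper_width: 0.0063
finger_force: 56.6
```

Emit:
move_arm --pt "0 0 0.3" --pt "0 0 0.8" --pt "0 0 1.3" --pt "0 0 1.5" --pt "0 0 1.5" --pt "0 0 1.5" --pt "0 0 1.5" --pt "0 0 1.5" --yaw '[0,0,0,0,0,0,0,0]' --jaw '[0.3,0.3,0.3,0.3,0.3,0.3,0.3,0.3]'

```text
time: 26.32
tool_pos: [0.5377, -0.1248, 0.1113]
tool_rot: [0.782, 0.623, 0.0, 0.0]
ft_force: [0.1, -0.2, -1.4]
gripper_width: 0.0062
finger_force: 56.7
```

```bash
cat >> h.py <<'E'
def nestcheck(inner,dz,ri,tag,oz=.062,outer='yellow',ro=.071):
    s=manip.sense(); z=s['tool_pos'][2]; im=manip.get_image('wrist'); cv2.imwrite(f'pics/{tag}.png',im[:,:,::-1]); Rt=R.from_quat(s['tool_rot']).as_matrix()
    for k,zz,r in((outer,oz,ro),(inner,z+dz,ri)):
        m=cv2.morphologyEx(mask(im,k),cv2.MORPH_OPEN,np.ones((3,3),np.uint8)); n,l,st,_=cv2.connectedComponentsWithStats(m)
        j=[i for i in range(1,n) if st[i,4]>150]; m=np.isin(l,j)
        q=(ray(np.argwhere(m)[:,::-1],zz,'wrist',s)-s['tool_pos'])@Rt
        c=np.vstack([c[:,0] for c in cv2.findContours(m.astype(np.uint8),cv2.RETR_EXTERNAL,cv2.CHAIN_APPROX_NONE)[0]])
        cc,rr,nn=circ((ray(c,zz,'wrist',s)-s['tool_pos'])@Rt)
        print(k,'tool-frame centre by extent: x',(np.percentile(q[:,0],99.8)-r).round(4),'y',(np.percentile(q[:,1],.2)+r).round(4),'fit',cc,rr,nn)
    plan((0,0,0))
E
python3 -c "
from h import *
nestcheck('red',.0073,.054,'w19')"
```

```text
yellow tool-frame centre by extent: x -0.0033 y 0.053 fit [-0.001   0.0509] 0.0692 317
red tool-frame centre by extent: x -0.002 y 0.0495 fit [-0.001   0.0466] 0.0529 433
t 26.37 pos [ 0.5377 -0.1249  0.1113] shift [  0.11 -55.21  11.1 ] yaw 0.0 tilt [ 0.0005 -0.0001] w 0.0062 F [ 0.   0.2 -0.6]
```

View pics/w19.png

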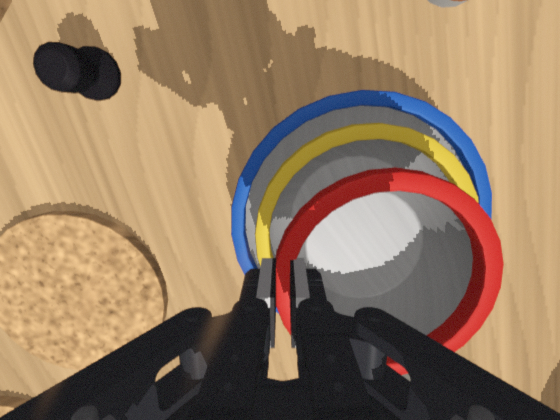

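The red lid hangs about 4 mm short in y of the yellow ring. I'll correct that while lowering.

Emit:
move_arm --pt "0 0.2 0.3" --pt "-0.1 0.35 0.7" --pt "-0.1 0.35 1.3" --pt "-0.1 0.35 1.9" --pt "-0.1 0.35 2.4" --pt "-0.1 0.35 2.8" --pt "-0.1 0.35 2.8" --pt "-0.1 0.35 2.8" --yaw '[0,0,0,0,0,0,0,0]' --jaw '[0.3,0.3,0.3,0.3,0.3,0.3,0.3,0.3]'

```text
time: 27.03
tool_pos: [0.5402, -0.1269, 0.0826]
tool_rot: [0.783, 0.622, -0.0, -0.0]
ft_force: [0.3, 0.2, -1.8]
gripper_width: 0.0067
finger_force: 56.7
```

```bash
python3 -c "
from h import *
nestcheck('red',.0073,.054,'w20')"
```

```text
yellow tool-frame centre by extent: x -0.0016 y 0.0502 fit [0.0006 0.0481] 0.0693 394
red tool-frame centre by extent: x -0.002 y 0.0495 fit [-0.0008  0.0466] 0.0527 443
t 27.08 pos [ 0.5406 -0.127   0.0829] shift [  0.2  -55.53   8.3 ] yaw 0.0 tilt [-0.0001  0.0001] w 0.0063 F [ 0.6  0.5 -0.8]
```

Emit:
move_arm --pt "0.1 0.1 0.3" --pt "0.1 0.1 0.7" --pt "0.1 0.1 1.1" --pt "0.1 0.1 1.35" --pt "0.1 0.1 1.5" --pt "0.1 0.1 1.6" --pt "0.1 0.1 1.65" --pt "0.1 0.1 1.65" --yaw '[0,0,0,0,0,0,0,0]' --jaw '[0.3,0.3,0.3,0.3,0.3,0.3,0.3,0.3]'

```text
time: 27.75
tool_pos: [0.5418, -0.1263, 0.0664]
tool_rot: [0.783, 0.622, -0.0, -0.0]
ft_force: [-1.7, -0.3, -1.3]
gripper_width: 0.0064
finger_force: 56.7
```

Emit:
move_arm --pt "0 0 0.05" --pt "0 0 0.08" --pt "0 0 0.11" --pt "0 0 0.14" --pt "0 0 0.17" --pt "0 0 0.17" --pt "0 0 0.17" --pt "0 0 0.17" --yaw '[0,0,0,0,0,0,0,0]' --jaw '[0.3,0.3,0.3,0.3,0.3,0.3,0.3,0.3]'

```text
time: 28.42
tool_pos: [0.5418, -0.1263, 0.065]
tool_rot: [0.783, 0.622, -0.0, 0.0]
ft_force: [-0.4, 1.0, 0.9]
gripper_width: 0.0063
finger_force: 57.0
```

Emit:
move_arm --pt "0 0 0.05" --pt "0 0 0.08" --pt "0 0 0.08" --pt "0 0 0.08" --pt "0 0 0.08" --pt "0 0 0.08" --pt "0 0 0.08" --pt "0 0 0.08" --yaw '[0,0,0,0,0,0,0,0]' --jaw '[0.3,0.3,0.3,0.3,0.3,0.3,0.3,0.3]'

```text
time: 29.08
tool_pos: [0.5419, -0.1263, 0.0649]
tool_rot: [0.783, 0.622, 0.0, 0.0]
ft_force: [-3.1, 0.8, 7.6]
gripper_width: 0.0065
finger_force: 57.9
```

Emit:
move_arm --pt "0 0 0" --pt "0 0 0" --pt "0 0 0" --pt "0 0 0" --pt "0 0 0" --pt "0 0 0" --pt "0 0 0" --pt "0 0 0" --yaw '[0,0,0,0,0,0,0,0]' --jaw '[0.5,0.7,0.9,1.1,1.4,1.7,2,2.2]'

```text
time: 29.75
tool_pos: [0.5417, -0.1262, 0.0638]
tool_rot: [0.783, 0.622, -0.0, -0.0]
ft_force: [-0.2, -0.3, -0.6]
gripper_width: 0.0223
finger_force: 0.0
```

Emit:
move_arm --pt "0 0 -0.5" --pt "0 0 -2" --pt "0 0 -4" --pt "0 0 -7" --pt "0 0 -10" --pt "0 0 -11" --pt "0 0 -11" --pt "0 0 -11" --yaw '[0,0,0,0,0,0,0,0]' --jaw '[2.4,2.5,3,3.5,4,4.5,5,5]'

```text
time: 30.42
tool_pos: [0.5421, -0.1263, 0.1742]
tool_rot: [0.783, 0.622, 0.0, 0.0]
ft_force: [0.3, 0.6, -0.8]
gripper_width: 0.05
finger_force: 0.0
```

```bash
python3 - <<'E'
from h import *
nestcheck('red',.072-manip.sense()['tool_pos'][2],.054,'w21')
lookrim('red',.072,'w22');lookrim('yellow',.062,'w22b');lookrim('blue',.046,'w22c')
u=np.array([.427,.005])/.427; plan((.427,.005,.16),u)
E
```

```text
yellow tool-frame centre by extent: x -0.0031 y 0.0483 fit [-0.001   0.0465] 0.0695 446
red tool-frame centre by extent: x -0.0027 y 0.049 fit [-0.0017  0.0473] 0.053 362
t 30.47 pos [ 0.5413 -0.1261  0.173 ] shift [  0.11 -55.56  17.37] yaw 0.0 tilt [-0.0011  0.0003] w 0.0499 F [ 0.6 -0.1 -0.5]
red (array([ 0.588 , -0.1386]), 0.053, 357) 675
yellow (array([ 0.5874, -0.1378]), 0.0696, 447) 850
blue (array([ 0.5873, -0.1362]), 0.0862, 499) 954
t 30.62 pos [ 0.5406 -0.1259  0.1722] shift [ 10.2  -14.01   1.27] yaw -0.239 tilt [-0.003   0.0007] w 0.0503 F [-0.1  0.2  0.4]
```

The three lids are concentric within about 2.5 mm. Now the knob.

Emit:
move_arm --pt "1.5 -2 0" --pt "3 -4 0" --pt "5 -7 0.3" --pt "7 -9.5 0.6" --pt "8.5 -11.7 0.9" --pt "9.6 -13.2 1.2" --pt "10.2 -14 1.3" --pt "10.2 -14 1.3" --yaw '[-0.04,-0.08,-0.12,-0.16,-0.2,-0.23,-0.239,-0.239]' --jaw '[5.5,5.5,5.5,5.5,5.5,5.5,5.5,5.5]'

```text
time: 31.28
tool_pos: [0.4264, 0.0057, 0.1601]
tool_rot: [0.702, 0.712, -0.001, -0.001]
ft_force: [-0.8, -0.1, -0.3]
gripper_width: 0.0549
finger_force: 0.0
```

Emit:
move_arm --pt "0 0 1" --pt "0 0 2" --pt "0 0 3" --pt "0 0 4" --pt "0 0 4" --pt "0 0 4" --pt "0 0 4" --pt "0 0 4" --yaw '[0,0,0,0,0,0,0,0]' --jaw '[5.5,5.5,5.5,5.5,5.5,5.5,5.5,5.5]'

```text
time: 31.95
tool_pos: [0.4288, 0.0045, 0.1214]
tool_rot: [0.703, 0.711, 0.0, 0.0]
ft_force: [0.2, -0.3, 0.2]
gripper_width: 0.0549
finger_force: 0.0
```

```bash
python3 - <<'E'
from h import *
s=manip.sense(); im=manip.get_image('wrist'); cv2.imwrite('pics/w23.png',im[:,:,::-1])
K,Rm,o=cam('wrist',s)
for p in((.427,.005,.048),(.427,.005,0)): c=Rm.T@(np.array(p)-o); print('expect',(K@c/c[2])[:2].round(0))
m=(im.max(2)<60).astype(np.uint8); n,l,st,ce=cv2.connectedComponentsWithStats(m)
for i in range(1,n):
    if st[i,4]>200: print(st[i],ce[i].round(0))
t=manip.get_image('top'); mt=mask(t,'black')
plan((.427,.005,.03),(.427,.005))
E
```

```text
expect [282. 223.]
expect [282. 204.]
[ 264  187   42   55 1810] [285. 213.]
[    0   263   560   157 37756] [287. 371.]
t 32.05 pos [0.4289 0.0046 0.1215] shift [ 0.04 -0.2   9.15] yaw 0.0 tilt [ 0.001 -0.   ] w 0.0549 F [ 0.3  0.8 -0.1]
```

The knob head is at about (285,221) against an expected (282,223), so the shift needed is about (0.15, 0, 9.1).

Emit:
move_arm --pt "0.15 0 2.5" --pt "0.15 0 5" --pt "0.15 0 6.5" --pt "0.15 0 7.5" --pt "0.15 0 8.2" --pt "0.15 0 8.8" --pt "0.15 0 9.1" --pt "0.15 0 9.1" --yaw '[0,0,0,0,0,0,0,0]' --jaw '[5.5,5.5,5.5,5.5,5.5,5.5,5.5,5.5]'

```text
time: 32.72
tool_pos: [0.4284, 0.0062, 0.0299]
tool_rot: [0.703, 0.711, -0.0, -0.0]
ft_force: [-1.0, 0.1, 0.2]
gripper_width: 0.0553
finger_force: 0.0
```

Emit:
move_arm --pt "0 0 0" --pt "0 0 0" --pt "0 0 0" --pt "0 0 0" --pt "0 0 0" --pt "0 0 0" --pt "0 0 0" --pt "0 0 0" --yaw '[0,0,0,0,0,0,0,0]' --jaw '[4.5,3.8,3.4,3.1,2.8,2.6,2.4,2.3]' --squeeze 35

```text
time: 33.38
tool_pos: [0.4289, 0.0062, 0.0305]
tool_rot: [0.703, 0.711, 0.0, 0.0]
ft_force: [-0.3, -0.2, 4.8]
gripper_width: 0.0264
finger_force: 34.1
```

Emit:
move_arm --pt "0 0 -0.3" --pt "0 0 -1" --pt "0 0 -2" --pt "0 0 -4" --pt "0 0 -6" --pt "0 0 -8.5" --pt "0 0 -10" --pt "0 0 -10.5" --yaw '[0,0,0,0,0,0,0,0]' --jaw '[2.3,2.3,2.3,2.3,2.3,2.3,2.3,2.3]'

```text
time: 34.05
tool_pos: [0.4299, 0.0062, 0.1378]
tool_rot: [0.703, 0.711, 0.001, 0.001]
ft_force: [0.5, 0.7, -0.6]
gripper_width: 0.0262
finger_force: 34.5
```

```bash
python3 - <<'E'
from h import *
plan((.588,-.1375,.135),(.588,-.1375))
s=manip.sense(); im=manip.get_image('wrist'); cv2.imwrite('pics/w24.png',im[:,:,::-1])
toprim('red',.072,(.588,-.1375))
K,Rm,o=cam('wrist',s); p=s['tool_pos']
# knob foot in hand: expected pixel of foot centre and front edge (tool x +18 mm)
Rt=R.from_quat(s['tool_rot']).as_matrix()
for a in((0,0,.0305),(.018,0,.0305)): c=Rm.T@(p+Rt@np.array(a)-o); print((K@c/c[2])[:2].round(0))
m=(im.max(2)<60); 
for r in range(185,262,6): x=np.where(m[r,200:360])[0]+200; print(r,(x.min(),x.max(),len(x)) if len(x) else None)
E
```

```text
t 34.05 pos [0.4299 0.0062 0.1378] shift [-14.56  15.64   0.34] yaw 0.242 tilt [0.0038 0.0001] w 0.0262 F [ 0.5  0.7 -0.6]
top red (array([ 0.5891, -0.138 ]), 0.0523, 96)
[285. 248.]
[285. 218.]
185 None
191 None
197 None
203 None
209 None
215 None
221 None
227 (np.int64(281), np.int64(287), 7)
233 (np.int64(265), np.int64(302), 38)
239 (np.int64(259), np.int64(308), 50)
245 (np.int64(255), np.int64(311), 57)
251 (np.int64(254), np.int64(313), 60)
257 (np.int64(253), np.int64(313), 61)
```

The knob sits about 4 mm to the tool −x side of the TCP, so I'll allow for that when placing.

```bash
python3 -c "
from h import *
plan((.589,-.134,.138),(.588,-.1375))"
```

```text
t 34.15 pos [0.4291 0.0062 0.1359] shift [-14.21  15.82  -0.17] yaw 0.242 tilt [0.0021 0.0001] w 0.0261 F [ 0.7  0.6 -0.5]
```

Emit:
move_arm --pt "-1 1 0" --pt "-3 3.2 0" --pt "-5.2 5.6 0" --pt "-7.5 8 0" --pt "-9.8 10.5 0" --pt "-12 13 0" --pt "-13.6 14.9 0" --pt "-14.2 15.6 0" --yaw '[0.02,0.05,0.09,0.13,0.17,0.21,0.235,0.242]' --jaw '[2.3,2.3,2.3,2.3,2.3,2.3,2.3,2.3]'

```text
time: 34.82
tool_pos: [0.588, -0.137, 0.1328]
tool_rot: [0.785, 0.62, -0.001, 0.0]
ft_force: [-0.0, 0.3, -0.7]
gripper_width: 0.026
finger_force: 34.6
```

Emit:
move_arm --pt "0 0 0.5" --pt "0 0 1" --pt "0 0 1.5" --pt "0 0 2" --pt "0 0 2" --pt "0 0 2" --pt "0 0 2" --pt "0 0 2" --yaw '[0,0,0,0,0,0,0,0]' --jaw '[2.3,2.3,2.3,2.3,2.3,2.3,2.3,2.3]'

```text
time: 35.48
tool_pos: [0.5862, -0.1337, 0.1156]
tool_rot: [0.783, 0.621, 0.0, 0.0]
ft_force: [-0.3, -0.4, -0.8]
gripper_width: 0.0263
finger_force: 34.6
```

```bash
python3 - <<'E'
from h import *
plan((.589,-.134,.0545),(.588,-.1375))
s=manip.sense(); im=manip.get_image('wrist'); cv2.imwrite('pics/w25.png',im[:,:,::-1]); Rt=R.from_quat(s['tool_rot']).as_matrix()
m=cv2.morphologyEx(mask(im,'red'),cv2.MORPH_OPEN,np.ones((3,3),np.uint8))
c=np.vstack([c[:,0] for c in cv2.findContours(m,cv2.RETR_EXTERNAL,cv2.CHAIN_APPROX_NONE)[0]])
print('red tool frame',circ((ray(c,.072,'wrist',s)-s['tool_pos'])@Rt))
K,Rm,o=cam('wrist',s)
for a in((0,0,.0305),(.018,0,.0305)): q=Rm.T@(s['tool_pos']+Rt@np.array(a)-o); print((K@q/q[2])[:2].round(0))
b=im.max(2)<60
for r in range(215,262,4): x=np.where(b[r,225:345])[0]+225; print(r,(int(x.min()),int(x.max()),len(x)) if len(x) else None)
E
```

```text
t 35.48 pos [ 0.5862 -0.1337  0.1156] shift [0.04 0.27 6.11] yaw 0.0 tilt [ 0.0008 -0.0002] w 0.0263 F [-0.3 -0.4 -0.8]
red tool frame (array([-0.0039,  0.003 ]), 0.0528, 383)
[285. 248.]
[285. 218.]
215 None
219 None
223 None
227 (281, 287, 7)
231 (268, 299, 32)
235 (262, 304, 43)
239 (259, 308, 50)
243 (256, 310, 55)
247 (254, 312, 59)
251 (253, 313, 61)
255 (252, 313, 62)
259 (251, 314, 64)
```

Emit:
move_arm --pt "0 0.35 0.8" --pt "0 0.35 1.8" --pt "0 0.35 2.9" --pt "0 0.35 4" --pt "0 0.35 4.8" --pt "0 0.35 5.4" --pt "0 0.35 5.7" --pt "0 0.35 5.7" --yaw '[0,0,0,0,0,0,0,0]' --jaw '[2.3,2.3,2.3,2.3,2.3,2.3,2.3,2.3]'

```text
time: 36.2
tool_pos: [0.5887, -0.1346, 0.0569]
tool_rot: [0.784, 0.621, -0.001, -0.001]
ft_force: [-0.6, -0.1, -0.7]
gripper_width: 0.0257
finger_force: 34.6
```

Emit:
move_arm --pt "0 0 0.05" --pt "0 0 0.1" --pt "0 0 0.15" --pt "0 0 0.2" --pt "0 0 0.25" --pt "0 0 0.3" --pt "0 0 0.3" --pt "0 0 0.3" --yaw '[0,0,0,0,0,0,0,0]' --jaw '[2.3,2.3,2.3,2.3,2.3,2.3,2.3,2.3]'

```text
time: 36.87
tool_pos: [0.5894, -0.1348, 0.055]
tool_rot: [0.784, 0.621, -0.0, 0.0]
ft_force: [-0.2, -0.2, 0.1]
gripper_width: 0.0261
finger_force: 34.6
```

Emit:
move_arm --pt "0 0 0.03" --pt "0 0 0.06" --pt "0 0 0.08" --pt "0 0 0.1" --pt "0 0 0.1" --pt "0 0 0.1" --pt "0 0 0.1" --pt "0 0 0.1" --yaw '[0,0,0,0,0,0,0,0]' --jaw '[2.3,2.3,2.3,2.3,2.3,2.3,2.3,2.3]'

```text
time: 37.53
tool_pos: [0.5897, -0.1348, 0.0545]
tool_rot: [0.784, 0.621, 0.0, 0.0]
ft_force: [-0.6, 0.0, 4.5]
gripper_width: 0.0256
finger_force: 35.1
```

Firm contact, so I'll release gently and rise.

Emit:
move_arm --pt "0 0 -0.05" --pt "0 0 -0.05" --pt "0 0 -0.05" --pt "0 0 -0.05" --pt "0 0 -0.05" --pt "0 0 -0.05" --pt "0 0 -0.05" --pt "0 0 -0.05" --yaw '[0,0,0,0,0,0,0,0]' --jaw '[2.5,2.7,2.9,3.1,3.3,3.5,3.7,3.9]'

```text
time: 38.2
tool_pos: [0.5894, -0.1348, 0.0544]
tool_rot: [0.784, 0.621, -0.0, -0.0]
ft_force: [0.0, 0.4, 0.2]
gripper_width: 0.0391
finger_force: 0.0
```

Emit:
move_arm --pt "0 0 -0.3" --pt "0 0 -1" --pt "0 0 -2" --pt "0 0 -4" --pt "0 0 -6.5" --pt "0 0 -9" --pt "0 0 -11" --pt "0 0 -12" --yaw '[0,0,0,0,0,0,0,0]' --jaw '[3.9,3.9,3.9,3.9,4,4,4,4]'

```text
time: 38.87
tool_pos: [0.5912, -0.1351, 0.1788]
tool_rot: [0.784, 0.621, 0.002, 0.002]
ft_force: [0.4, 0.1, -0.0]
gripper_width: 0.0402
finger_force: 0.0
```

Emit:
move_arm --pt "1 -1 -1" --pt "3 -3 -2" --pt "6 -5 -2" --pt "9 -6 -2" --pt "12 -7 -2" --pt "14 -8 -2" --pt "14 -8 -2" --pt "14 -8 -2" --yaw '[0,0,0,0,0,0,0,0]' --jaw '[4,4,4,4,4,4,4,4]'

```text
time: 39.53
tool_pos: [0.5424, 0.0211, 0.1943]
tool_rot: [0.783, 0.622, -0.0, -0.0]
ft_force: [0.5, -0.4, -0.2]
gripper_width: 0.0401
finger_force: 0.0
```

```bash
python3 - <<'E'
from h import *
c=(.588,-.137); im=toprim('red',.072,c,.06); toprim('yellow',.062,c,.08); toprim('blue',.046,c)
m=mask(im,'black'); n,l,st,ce=cv2.connectedComponentsWithStats(m)
K,Rm,o=cam('top'); q=Rm.T@(np.array([*c,.07])-o); px=(K@q/q[2])[:2]
for i in range(1,n):
    if np.hypot(*(ce[i]-px))<25 and st[i,4]>10: print('black',st[i],ray(ce[i],.072,'top')[0])
# bystanders moved? diff against first image
a=cv2.imread('pics/top0.png')[:,:,::-1]
for nm,(x,y) in dict(jar=(171,150),timer=(277,125),salt=(398,147)).items(): print(nm,np.abs(a[y-10:y+10,x-10:x+10].astype(int)-im[y-10:y+10,x-10:x+10]).mean().round(1))
plan((0,0,0))
E
```

```text
top red (array([ 0.5892, -0.1382]), 0.0524, 95)
top yellow (array([ 0.5881, -0.1369]), 0.0699, 132)
top blue (array([ 0.5881, -0.1339]), 0.0841, 150)
black [324 149  11  10  86] [ 0.58253499 -0.13258317  0.072     ]
jar 11.6
timer 41.9
salt 10.7
t 39.68 pos [0.5433 0.0192 0.1944] shift [-14.29 -52.44  19.46] yaw 0.0 tilt [-0.0003 -0.0003] w 0.04 F [-0.6  0.3 -0.3]
```

The top view puts the knob about 6 mm off centre. I'll move back for a closer wrist look.

```bash
python3 -c "
from h import *
plan((.515,-.122,.2))"
```

```text
t 39.68 pos [0.5433 0.0192 0.1944] shift [-14.4    0.48  -0.56] yaw 0.0 tilt [-0.0003 -0.0003] w 0.04 F [-0.6  0.3 -0.3]
```

Emit:
move_arm --pt "-2 0 -1" --pt "-5 0.2 -1" --pt "-8 0.4 -1" --pt "-11 0.5 -1" --pt "-13.5 0.5 -1" --pt "-14.4 0.5 -1" --pt "-14.4 0.5 -1" --pt "-14.4 0.5 -1" --yaw '[0,0,0,0,0,0,0,0]' --jaw '[4,4,4,4,4,4,4,4]'

```text
time: 40.35
tool_pos: [0.5154, -0.1221, 0.2044]
tool_rot: [0.784, 0.62, 0.0, -0.0]
ft_force: [0.0, 0.1, 0.2]
gripper_width: 0.0399
finger_force: 0.0
```

Emit:
move_arm --pt "0 0 0" --pt "0 0 0" --pt "0 0 0" --pt "0 0 0" --pt "0 0 0" --pt "0 0 0" --pt "0 0 0" --pt "0 0 0" --yaw '[0,0,0,0,0,0,0,0]' --jaw '[4,4,4,4,4,4,4,4]'

```text
time: 41.02
tool_pos: [0.5155, -0.1214, 0.2045]
tool_rot: [0.784, 0.621, 0.0, -0.0]
ft_force: [0.2, -1.0, 0.6]
gripper_width: 0.0405
finger_force: 0.0
```

```bash
python3 - <<'E'
from h import *
lookrim('red',.072,'w30'); lookrim('yellow',.062,'w30b'); im,s,_=lookrim('blue',.046,'w30c')
b=(im.max(2)<60).astype(np.uint8); n,l,st,ce=cv2.connectedComponentsWithStats(b)
K,Rm,o=cam('wrist',s)
for z,r in((.072,.014),(.068,.014),(.024,.018)):
    q=Rm.T@(np.array([.588,-.138,z])-o); print('expect centre',(K@q/q[2])[:2].round(1),'r px',round(r*330/q[2],1))
for i in range(1,n):
    if st[i,4]>150:
        print(st[i],ce[i].round(1))
        if st[i,4]<6000:
            for r in range(st[i,1],st[i,1]+st[i,3],5): x=np.where(l[r]==i)[0]; print(r,x.min(),x.max())
t=manip.get_image('top'); a=cv2.imread('pics/top0.png')[:,:,::-1]
for nm,(x,y) in dict(jar=(171,150),timer=(277,125),salt=(398,147)).items():
    T=cv2.matchTemplate(t[y-22:y+22,x-22:x+22],a[y-12:y+12,x-12:x+12].copy(),cv2.TM_CCOEFF_NORMED); print(nm,cv2.minMaxLoc(T)[1::2])
E
```

```text
red (array([ 0.5877, -0.1385]), 0.053, 320) 352
yellow (array([ 0.5872, -0.1377]), 0.0696, 422) 438
blue (array([ 0.5871, -0.136 ]), 0.0862, 417) 795
blue (array([ 0.5872, -0.2044]), 0.0182, 31) 72
expect centre [369.8 199.9] r px 16.1
expect centre [368.7 198.7] r px 15.9
expect centre [357.8 187.4] r px 17.9
[ 341  171   43   43 1298] [362.  192.2]
171 358 361
176 346 370
181 343 374
186 341 376
191 341 381
196 343 383
201 347 383
206 354 381
211 359 376
[    0   261   560   159 37723] [289.3 372. ]
[228 290  12  57 259] [233.2 317.4]
290 239 239
295 237 239
300 235 239
305 234 238
310 232 237
315 230 236
320 228 235
325 229 234
330 229 233
335 229 232
340 229 231
345 229 230
jar (0.9954783916473389, (10, 10))
timer (0.9968382716178894, (10, 10))
salt (0.9939137697219849, (10, 10))
```

The knob is upright and within about 2 mm of centre, and the bystanders haven't moved. One last check: the blue rim against the trivet from the side camera, then I'll hand in.

```bash
python3 - <<'E'
from h import *
im=manip.get_image('side'); m=mask(im,'blue'); ys,xs=np.where(m>0); w=ray(np.c_[xs,ys],.046,'side')[:,:2]
k=np.hypot(*(w-[.588,-.135]).T)<.12; m2=np.zeros_like(m); m2[ys[k],xs[k]]=255
c=np.vstack([c[:,0] for c in cv2.findContours(m2,cv2.RETR_EXTERNAL,cv2.CHAIN_APPROX_NONE)[0]]); print('blue side',circ(ray(c,.046,'side')))
E
```

```text
blue side (array([ 0.5868, -0.1414]), 0.0849, 143)
```

Both cameras agree the whole nest sits about 7 mm off the trivet centre, towards −tool x. A slow nudge of the blue rim with closed fingers, straight along tool +x, will fix it.

```bash
python3 - <<'E'
from h import *
s=manip.sense(); Rt=R.from_quat(s['tool_rot']).as_matrix(); c=np.array([.5872,-.136,0]); p=c-.110*Rt[:,0]; print(Rt[:,0],p); plan((p[0],p[1],.12))
E
```

```text
[2.28028499e-01 9.73654456e-01 6.03033015e-05] [ 5.62116865e-01 -2.43101990e-01 -6.63336317e-06]
t 41.27 pos [ 0.5155 -0.1216  0.2045] shift [-10.77   7.31   8.45] yaw 0.0 tilt [0.     0.0001] w 0.0399 F [-0.8  0.2  0.3]
```

Emit:
move_arm --pt "-2 1.5 0" --pt "-5 3.5 0" --pt "-8 5.5 0" --pt "-10.8 7.3 0" --pt "-10.8 7.3 2" --pt "-10.8 7.3 5" --pt "-10.8 7.3 8" --pt "-10.8 7.3 8.4" --yaw '[0,0,0,0,0,0,0,0]' --jaw '[2,1,0.5,0.3,0.3,0.3,0.3,0.3]'

```text
time: 41.93
tool_pos: [0.5585, -0.2423, 0.1151]
tool_rot: [0.784, 0.621, -0.002, -0.004]
ft_force: [-1.4, 0.2, -1.1]
gripper_width: 0.0029
finger_force: 0.0
```

Emit:
move_arm --pt "0 0 2" --pt "0 0 4.5" --pt "0 0 6.5" --pt "0 0 8" --pt "0 0 8.8" --pt "0 0 9" --pt "0 0 9" --pt "0 0 9" --yaw '[0,0,0,0,0,0,0,0]' --jaw '[0.3,0.3,0.3,0.3,0.3,0.3,0.3,0.3]'

```text
time: 42.6
tool_pos: [0.5629, -0.2437, 0.0319]
tool_rot: [0.784, 0.621, 0.0, 0.001]
ft_force: [0.7, 0.5, 0.5]
gripper_width: 0.0027
finger_force: 0.0
```

```bash
python3 -c "
from h import *
plan((.5621,-.2431,.03))"
```

```text
t 42.6 pos [ 0.5629 -0.2437  0.0319] shift [ 0.04 -0.09  0.19] yaw 0.0 tilt [ 0.0016 -0.0007] w 0.0027 F [0.7 0.5 0.5]
```

Emit:
move_arm --pt "0.15 0 0.15" --pt "0.3 0 0.15" --pt "0.45 0 0.15" --pt "0.6 0 0.15" --pt "0.75 0 0.15" --pt "0.85 0 0.15" --pt "0.95 0 0.15" --pt "1 0 0.15" --yaw '[0,0,0,0,0,0,0,0]' --jaw '[0.3,0.3,0.3,0.3,0.3,0.3,0.3,0.3]'

```text
time: 43.27
tool_pos: [0.5643, -0.2334, 0.029]
tool_rot: [0.784, 0.621, 0.0, -0.0]
ft_force: [0.2, -0.2, -0.5]
gripper_width: 0.0031
finger_force: 0.0
```

Emit:
move_arm --pt "0.05 0 0" --pt "0.1 0 0" --pt "0.15 0 0" --pt "0.2 0 0" --pt "0.25 0 0" --pt "0.3 0 0" --pt "0.35 0 0" --pt "0.4 0 0" --yaw '[0,0,0,0,0,0,0,0]' --jaw '[0.3,0.3,0.3,0.3,0.3,0.3,0.3,0.3]'

```text
time: 43.93
tool_pos: [0.5651, -0.2298, 0.029]
tool_rot: [0.784, 0.621, -0.0, 0.0]
ft_force: [-0.8, -3.5, 0.1]
gripper_width: 0.0032
finger_force: 1.6
```

```bash
python3 - <<'E'
from h import *
plan((0,0,0)); c=(.588,-.137); toprim('blue',.046,c); toprim('yellow',.062,c,.08); plan((0,0,0))
E
```

```text
t 43.93 pos [ 0.5651 -0.2298  0.029 ] shift [  9.48 -60.26   2.9 ] yaw 0.0 tilt [-0.0001 -0.0001] w 0.0032 F [-0.8 -3.5  0.1]
top blue (array([ 0.5906, -0.1305]), 0.082, 146)
top yellow (array([ 0.59  , -0.1338]), 0.0694, 121)
t 44.03 pos [ 0.5651 -0.2297  0.029 ] shift [  9.48 -60.26   2.9 ] yaw 0.0 tilt [-0.  0.] w 0.0031 F [-1.5 -2.8  0.3]
```

It slides smoothly at 3.5 N, the nest moving together, and has gone 3 mm. I'll push 4 mm more.

Emit:
move_arm --pt "0.05 0 0" --pt "0.1 0 0" --pt "0.15 0 0" --pt "0.2 0 0" --pt "0.25 0 0" --pt "0.3 0 0" --pt "0.35 0 0" --pt "0.38 0 0" --yaw '[0,0,0,0,0,0,0,0]' --jaw '[0.3,0.3,0.3,0.3,0.3,0.3,0.3,0.3]'

```text
time: 44.7
tool_pos: [0.566, -0.2259, 0.029]
tool_rot: [0.784, 0.621, 0.0, -0.0]
ft_force: [-0.9, -2.9, 0.2]
gripper_width: 0.0029
finger_force: 1.6
```

Emit:
move_arm --pt "-0.1 0 0" --pt "-0.5 0 0" --pt "-1.2 0 0" --pt "-1.8 0 -1" --pt "-2 0 -4" --pt "-2 0 -8" --pt "-2 0 -12" --pt "-2 0 -14" --yaw '[0,0,0,0,0,0,0,0]' --jaw '[0.3,0.3,0.3,0.3,0.3,0.3,0.3,0.3]'

```text
time: 45.37
tool_pos: [0.5632, -0.2469, 0.175]
tool_rot: [0.784, 0.621, 0.002, 0.003]
ft_force: [1.6, -0.2, 0.5]
gripper_width: 0.0033
finger_force: 0.0
```

Emit:
move_arm --pt "0 -1 -1" --pt "0 -3 -2" --pt "0 -6 -3" --pt "0 -9 -3" --pt "0 -11 -3" --pt "0 -11 -3" --pt "0 -11 -3" --pt "0 -11 -3" --yaw '[0,0,0,0,0,0,0,0]' --jaw '[0.3,0.3,0.3,0.3,0.3,0.3,0.3,0.3]'

```text
time: 46.03
tool_pos: [0.4543, -0.2206, 0.1988]
tool_rot: [0.784, 0.621, 0.0, 0.0]
ft_force: [0.5, -0.1, 1.0]
gripper_width: 0.0032
finger_force: 0.0
```

```bash
python3 - <<'E'
from h import *
c=(.589,-.131); im=toprim('red',.072,c,.06); toprim('yellow',.062,c,.08); toprim('blue',.046,c)
m=mask(im,'black'); n,l,st,ce=cv2.connectedComponentsWithStats(m)
K,Rm,o=cam('top'); q=Rm.T@(np.array([*c,.07])-o); px=(K@q/q[2])[:2]
for i in range(1,n):
    if np.hypot(*(ce[i]-px))<25 and st[i,4]>10: print('black',st[i],ray(ce[i],.072,'top')[0])
im=manip.get_image('side')
a=cv2.imread('pics/top0.png')[:,:,::-1]; t=manip.get_image('top')
for nm,(x,y) in dict(jar=(171,150),timer=(277,125),salt=(398,147)).items():
    T=cv2.matchTemplate(t[y-22:y+22,x-22:x+22],a[y-12:y+12,x-12:x+12].copy(),cv2.TM_CCOEFF_NORMED); print(nm,cv2.minMaxLoc(T)[1::2])
plan((0,0,0))
E
```

```text
top red (array([ 0.5915, -0.1307]), 0.0524, 101)
top yellow (array([ 0.5905, -0.1298]), 0.0701, 133)
top blue (array([ 0.5902, -0.1268]), 0.0839, 151)
black [322 148  11  11  89] [ 0.5842765  -0.12650989  0.072     ]
jar (0.9955129027366638, (10, 10))
timer (0.9971322417259216, (10, 10))
salt (0.507183313369751, (2, 12))
t 46.28 pos [ 0.4548 -0.2205  0.1987] shift [ 11.11 -49.3   19.89] yaw 0.0 tilt [-0.0003  0.0003] w 0.0031 F [-0.1  0.8  0.3]
```

The nest moved together, and the blue rim now lies within about 2 mm of the trivet centre. The salt pot reading is low because the arm hides it in this view. Handing in.

```bash
python3 -c "
from plant import manip
print(manip.sign_off())"
```

```text
the job is handed in; nothing more can be done
None
```

The job is handed in at about 46 s: the lids are nested on the farthest trivet within about 3 mm of centre, with the knob upright in the small lid, after a slow nudge at the end to bring the whole nest onto the trivet's centre. The spice jar and timer had not moved; the salt pot was unmoved before that nudge but hidden by the arm in the final view.

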